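# Unload the jig curing stand

## Task

First turn the curing timer's knob back until its pointer reads zero. Only then unhook every jig that hangs on the curing stand and lower it nose-down into a hole of the wooden packing block, one jig to a hole and each right down in its hole, and let go. Leave both paint jars and the brick alone.

Things in the scene. Friction and masses are not known exactly. Their poses are not given: they have to be found in the camera images.
- jig1: Red fishing jig on a white hanger, one rigid piece; origin at the nose tip, z up its length (mm): z 0-97 round body, 22 diameter, 9 at the nose; z 95-165 C-hook in its x-z plane, 10 thick: spine x -19..-11, crossbar z 157-165 lies on the bar, short leg x 11..19 down to z 137, open below it to z 103; z 165-200 grip fin 24 (x) by 10 (y). Hangs nose down. May be absent.
- jig2: Green fishing jig on a white hanger, one rigid piece; origin at the nose tip, z up its length (mm): z 0-97 round body, 22 diameter, 9 at the nose; z 95-165 C-hook in its x-z plane, 10 thick: spine x -19..-11, crossbar z 157-165 lies on the bar, short leg x 11..19 down to z 137, open below it to z 103; z 165-200 grip fin 24 (x) by 10 (y). Hangs nose down. May be absent.
- jig3: Orange fishing jig on a white hanger, one rigid piece; origin at the nose tip, z up its length (mm): z 0-97 round body, 22 diameter, 9 at the nose; z 95-165 C-hook in its x-z plane, 10 thick: spine x -19..-11, crossbar z 157-165 lies on the bar, short leg x 11..19 down to z 137, open below it to z 103; z 165-200 grip fin 24 (x) by 10 (y). Hangs nose down. May be absent.
- jig4: Blue fishing jig on a white hanger, one rigid piece; origin at the nose tip, z up its length (mm): z 0-97 round body, 22 diameter, 9 at the nose; z 95-165 C-hook in its x-z plane, 10 thick: spine x -19..-11, crossbar z 157-165 lies on the bar, short leg x 11..19 down to z 137, open below it to z 103; z 165-200 grip fin 24 (x) by 10 (y). Hangs nose down. May be absent.
- jig5: Yellow fishing jig on a white hanger, one rigid piece; origin at the nose tip, z up its length (mm): z 0-97 round body, 22 diameter, 9 at the nose; z 95-165 C-hook in its x-z plane, 10 thick: spine x -19..-11, crossbar z 157-165 lies on the bar, short leg x 11..19 down to z 137, open below it to z 103; z 165-200 grip fin 24 (x) by 10 (y). Hangs nose down. May be absent.
- stand: Fixed curing stand: foot 90 x 370 mm, 12 mm thick, posts at y -172 and 172, steel bar of 12 mm diameter along y, its top 197 mm above the bench. Origin under the foot's centre. The jigs hang on the bar 64 mm apart, nose 40 mm above the bench, their x along the stand's x. To unhook one: raise it 31 mm (within 5 mm), then move it 50 mm or more along -x (to the robot).
- block: Loose wooden packing block 174 x 116 x 75 mm (x, y, z), 1.6 kg, with six square vertical holes 29 mm wide, 63 mm deep (floor 12 mm above the bench), 58 mm apart in a grid of 3 along x by 2 along y. Origin at the centre of its underside.
- block_hole0 (a point): Centre of the mouth (at the top face) of hole 0 of the packing block: x -58, y -29 mm in the block's frame.
- block_hole1 (a point): Centre of the mouth (at the top face) of hole 1 of the packing block: x -58, y 29 mm in the block's frame.
- block_hole2 (a point): Centre of the mouth (at the top face) of hole 2 of the packing block: x 0, y -29 mm in the block's frame.
- block_hole3 (a point): Centre of the mouth (at the top face) of hole 3 of the packing block: x 0, y 29 mm in the block's frame.
- block_hole4 (a point): Centre of the mouth (at the top face) of hole 4 of the packing block: x 58, y -29 mm in the block's frame.
- block_hole5 (a point): Centre of the mouth (at the top face) of hole 5 of the packing block: x 58, y 29 mm in the block's frame.
- knob (a joint): Angle of the curing timer's knob in rad: 0 when the red line on the knob's bar points at the big red zero mark on the dial, growing clockwise seen from above. It stays where it is left and can be turned from -0.6 to 4.6.
- knob_grip (a point): Point on the knob's (vertical) axis, at the height to grip, 75 mm above the bench. The knob is a black upright bar 52 x 12 mm, its top 83 mm above the bench, standing on a 60 mm round disc whose top is 53 mm above the bench. The point turns with the knob: its x axis runs along the bar towards the pointer's end, its y axis across the 12 mm.
- timer: Fixed grey timer box 100 x 100 x 45 mm with a white dial on top; origin at the centre of its underside; the red zero mark lies on the dial's edge towards the box's +x.
- paint_jar: Bystander: yellow paint jar with white lid, 56 mm diameter, 60 mm tall, origin under its centre.
- fire_brick: Bystander: brick 100 x 120 x 55 mm, origin under its centre.
- red_jar: Bystander: red paint jar with black lid, 56 mm diameter, 50 mm tall, origin under its centre.
There are look-alikes about, which are no part of the job. Leave any pink or turquoise look-alike of the jig3 alone.

How it is judged:
By the outcome, as a careful person would: the job done as asked, in the order asked, and still so for the second after the job is handed in, with the robot touching nothing.
Of jig1, jig2, jig3, jig4, jig5 only 4 to 5 are there at a start; the rules pass over those that are not, and their reading is None.
At some moment in a run one of block may be knocked a few centimetres aside while the robot is not near it.
It also fails if it takes over 210 s, if anything falls off the work surface, if the arm or the gripper's body presses on something with over 40 N, if the wrist force passes 120 N, or if a joint passes its speed limit or range.

## Robot

A 7-joint arm with a two-finger parallel gripper is mounted at the origin on the work surface. World frame = base frame: x ahead of the robot, y to its left, z up, the work surface at z = 0. Lengths are in m, angles in rad, forces in N, time in s.
With the tool pointing down it reaches from about 0.425 to 0.925 m from the base axis. Payload 6.8 kg.
Tool frame: the origin (TCP) lies midway between the tips of the shut fingers; the grasp point (between the pads) lies 19 mm behind it (r.grip_depth is the distance from the TCP to the grasp point, in m); z points along the fingers, y is the line along which they close (so a half turn about z gives the same grasp; the last joint's range is limited). The gripper opens to 85 mm and grips with 20 to 120 N. Pads are 22 mm wide; open, the fingers measure 114 mm over their backs; the gripper's body (76 mm by 85 mm) begins 54 mm behind the grasp point. The pads swing forward as they close: fully open they stand 13 mm farther back than shut.
Start: joints at [-1.228, 0.477, 0.022, 1.555, -0.011, 1.109, -0.083], TCP at [0.294, 0.608, 0.231] pointing down, gripper open.
Joint ranges: [-2.96, 2.96], [-0.34, 2.1], [-1.41, 1.46], [0.24, 2.44], [-1.37, 4.51], [0.17, 1.92], [-2.96, 2.96]. Speed limits (rad/s): [2.39, 2.39, 3.14, 3.14, 3.14, 3.14, 3.14].

## Interface

Orientations are given as a rotation vector (axis times angle).
In Python, from bench import telemetry, grab_frame, calibration, order, silhouettes, r gives the robot as it stands.
- The arm moves only by the tool apply_moves, never from a script. Its argument "moves" is a list of rows, each a list of 7 numbers: the turn, a rotation vector about the tool's x, y, z scaled (see below), then the shift along the tool's x, y, z scaled (see below), then the opening, from -1 (shut) to 1 (fully open). A call has exactly 8 rows; each row shifts and turns the commanded pose from where the row before left it, along the tool's axes as they then stand; what a row does not reach is not made up. The controller multiplies each number of a shift by 1000 mm and each number of a turn by 6 degrees. A row lasts 1/12 s, in which the tool goes at most 41.7 mm and 7.16 degrees, less where a joint would pass 70% of its speed; a pose out of reach is approached as far as the arm can. A call with a number of a shift or a turn outside -1 to 1 is refused whole. A call with a gripper value outside its range is refused whole. The fingers move at their own pace and stop on an object; "grip_force" is the grip in N (left out, the last holds). Time passes only in rows, so rows that do not move let the fingers close, or fill a call up. It gives the time, the measured TCP pose, the force, the opening and the grip force at its end, in the units of the state.
- telemetry.get_obs(): the state, without advancing time (a new reading comes with each control period).
- grab_frame(name): name is "side" or "top"; returns the picture (480x640x3 uint8, blue, green, red); there is no depth.
- calibration(name): a dict with "fx", "fy", "cx", "cy" (pixels), "k1" (the pictures are not rectified: a ray, as slopes to the right and down, at radius r is drawn at 1 + k1 r^2 times it, then the intrinsics apply), "world_from_camera" (4x4, takes a point from camera to world coordinates). Camera axes: x right, y down, z forward; pixel columns grow to the right and rows downward; lengths in m; the calibration is good to about 2 mm. A picture is of the moment at which its call begins. calibration takes no time and is no camera call.
- order.hand_in(): hands the job in; it is judged then, once.
Trained networks look in the newest picture that a camera, given by its name, has taken for a name from the list of things; names that differ only in an ending like _2 or _b are one class to them, and where a whole thing is asked for, a point or a joint stands for the part that bears it (a point fixed in the world has none). Each returns a list of dicts, best first, with "p" (0 to 1); they miss things now and then, are a little off and sometimes report something else, mostly with a low value. They report only what shows in the picture. A call takes as long as a camera call. They do not tell look-alikes from the thing itself.
- silhouettes(thing, camera): "mask" (480x640 bool, what is visible of it) and "extent" ([centre column, centre row, width, height] in pixels, round what is visible of it).
The state is a dict: "clock": time; "joints": joint angles; "qvel": joint speeds; "tau": joint torques, N m; "tcp_pos": TCP position; "orientation": TCP orientation; "contact_force": force on the tool from outside, world axes, zero at the start; "moment": the same for the moment, N m; "grip_width": finger opening in m; "gripper_force": force on a finger pad.
Only numpy, scipy, OpenCV 4.12 (cv2) and the standard library are available. Lean on these libraries where they do the work, as an engineer would, in place of code of your own. Each camera call takes 0.05 s, during which the arm holds its last target. There are 200 camera calls.

## Working session

There is one attempt and no reset: what is moved stays moved. The work goes in short steps, Python scripts to look and compute and a tool call to move; the robot and the scene stay as the last step left them, time stands still between calls to the robot, and variables do not carry over. Pictures are saved under pics/ and viewed, at most 14 in all, crops included, and the job is handed in when it is done.

Besides the shell and the picture viewer there is one more tool, called after "Request:" by a JSON object that holds its "method" and its "body". apply_moves: Moves the arm, as the interface text tells. Its arguments: {"type":"object","properties":{"moves":{"type":"array"},"grip_force":{"type":"number"}},"required":["moves"]}

```bash
ls; mkdir -p pics
python3 - <<'E'
from bench import telemetry, grab_frame, calibration
import cv2, numpy as np
for n in("top","side"):
    cv2.imwrite(f"pics/{n}0.png",grab_frame(n)); c=calibration(n)
    print({k:np.round(v,4).tolist() for k,v in c.items()})
o=telemetry.get_obs()
print(o)
E
```

```text
pics
{'fx': 616.7837, 'fy': 616.7837, 'cx': 319.5874, 'cy': 253.5791, 'k1': -0.041, 'world_from_camera': [[0.0024, -0.9985, 0.0544, 0.5235], [-1.0, -0.0024, -0.001, 0.0146], [0.0011, -0.0544, -0.9985, 1.264], [0.0, 0.0, 0.0, 1.0]]}
{'fx': 434.3789, 'fy': 434.3789, 'cx': 324.6666, 'cy': 240.4602, 'k1': -0.0239, 'world_from_camera': [[0.9947, -0.0455, 0.0921, 0.4867], [-0.1021, -0.5423, 0.8339, -0.7667], [0.012, -0.8389, -0.5441, 0.5826], [0.0, 0.0, 0.0, 1.0]]}
{'clock': 0.1, 'joints': array([-1.22809831,  0.47774419,  0.02231367,  1.55629827, -0.01149128,
        1.10930203, -0.08309048]), 'qvel': array([-0.00067336, -0.00203634,  0.00088276, -0.00229117,  0.00141744,
       -0.00189763, -0.00099963]), 'tau': array([ 3.76992597e-03, -5.97756314e+01,  1.61343914e+00, -2.81951040e+01,
        1.28376242e-02,  4.95853266e-03, -1.16996000e-05]), 'tcp_pos': array([0.29385875, 0.60711218, 0.23042737]), 'orientation': array([-7.01983123e-01, -3.06190027e+00,  2.51991506e-03]), 'contact_force': array([0.29694198, 0.30844699, 0.00614371]), 'moment': array([-0.05300408,  0.03725503,  0.01263656]), 'gripper_force': 0.0, 'grip_width': 0.08527097367543565}
```

View pics/top0.png

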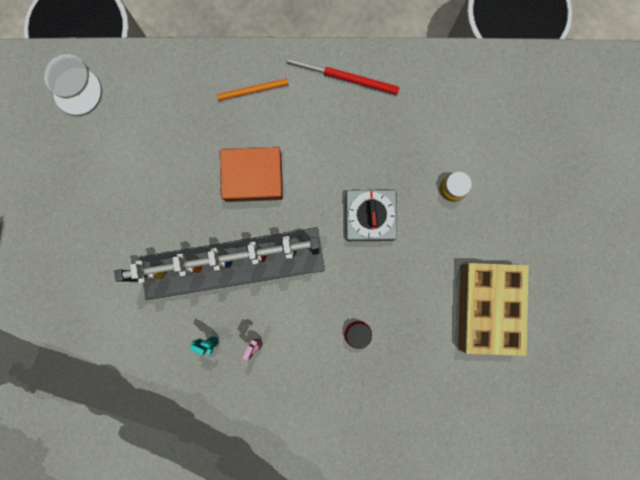

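View pics/side0.png

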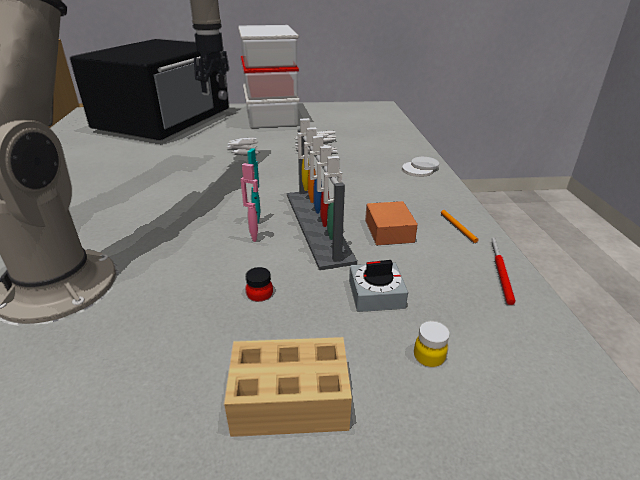

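The top view shows five jigs on the bar, with fins near (136,271), (179,264), (214,259), (253,252) and (288,246). The timer is at (371,215) with its pointer facing down, and the block is at (497,309). The look-alikes stand at (204,345) and (251,350).

```bash
cat > h.py <<'E'
import numpy as np, cv2
from bench import telemetry, grab_frame, calibration, silhouettes
from scipy.spatial.transform import Rotation as R
def KD(n):
    c=calibration(n); K=np.array([[c['fx'],0,c['cx']],[0,c['fy'],c['cy']],[0,0,1.]])
    return K,np.array([c['k1'],0,0,0,0.]),np.array(c['world_from_camera'])
def unproj(n,uv,z):
    K,D,T=KD(n); p=cv2.undistortPoints(np.float64(uv).reshape(-1,1,2),K,D).reshape(-1,2)
    d=np.c_[p,np.ones(len(p))]@T[:3,:3].T; o=T[:3,3]
    return o+d*((z-o[2])/d[:,2])[:,None]
def proj(n,P):
    K,D,T=KD(n); Ti=np.linalg.inv(T)
    return cv2.projectPoints(np.float64(P).reshape(-1,1,3),cv2.Rodrigues(Ti[:3,:3])[0],Ti[:3,3],K,D)[0].reshape(-1,2)
def tool():
    o=telemetry.get_obs(); M=R.from_rotvec(o['orientation']).as_matrix()
    return o,M
E
python3 - <<'E'
from h import *
im=cv2.imread('pics/top0.png')
a=cv2.resize(im[225:305,105:335],None,fx=3.4,fy=3.4,interpolation=cv2.INTER_CUBIC)
b=cv2.resize(im[255:365,450:540],None,fx=2.7,fy=2.7,interpolation=cv2.INTER_CUBIC)
c=cv2.resize(im[183:245,340:402],None,fx=4.8,fy=4.8,interpolation=cv2.INTER_CUBIC)
o=np.zeros((600,790,3),np.uint8); o[:a.shape[0],:a.shape[1]]=a; o[280:280+b.shape[0],:b.shape[1]]=b;o[280:280+c.shape[0],300:300+c.shape[1]]=c
cv2.imwrite('pics/crops.png',o)
grab_frame('top')
for t in('block','timer','knob','stand','jig1','jig2','jig3','jig4','jig5','block_hole0','fire_brick'):
    for d in silhouettes(t,'top')[:7]: print(t,round(d['p'],2),np.round(d['extent'],1),d['mask'].sum())
o,M=tool(); print(M.round(3))
E
```

```text
block 0.71 [492.2 309.1  76.1  95.5] 6234
block 0.67 [147.6 271.5  34.1  23.7] 388
timer 0.66 [373.9 214.3  53.2  48.8] 2550
timer 0.22 [493.9 309.2  72.1  97.5] 6221
knob 0.58 [370.8 213.6  30.1  33.8] 685
stand 0.82 [220.6 263.8 211.8  73.3] 6777
stand 0.47 [371.5 213.2  27.7  29.8] 722
stand 0.24 [187.9 265.8  29.8  22.4] 343
jig1 0.84 [221.1 262.1  20.9  21.2] 299
jig1 0.81 [202.8 344.8  29.3  21.2] 370
jig1 0.74 [289.  250.8  12.4  23.1] 166
jig1 0.73 [218.5 263.8 212.6  73.5] 7266
jig1 0.68 [252.2 348.8  21.4  25.8] 257
jig1 0.67 [258.4 255.8  18.7  23.1] 194
jig1 0.66 [147.4 272.5  35.3  22.8] 403
jig2 0.84 [221.1 262.1  20.9  21.2] 299
jig2 0.81 [202.8 344.8  29.3  21.2] 370
jig2 0.74 [289.  250.8  12.4  23.1] 166
jig2 0.73 [218.5 263.8 212.6  73.5] 7266
jig2 0.68 [252.2 348.8  21.4  25.8] 257
jig2 0.67 [258.4 255.8  18.7  23.1] 194
jig2 0.66 [147.4 272.5  35.3  22.8] 403
jig3 0.84 [221.1 262.1  20.9  21.2] 299
jig3 0.81 [202.8 344.8  29.3  21.2] 370
jig3 0.74 [289.  250.8  12.4  23.1] 166
jig3 0.73 [218.5 263.8 212.6  73.5] 7266
jig3 0.68 [252.2 348.8  21.4  25.8] 257
jig3 0.67 [258.4 255.8  18.7  23.1] 194
jig3 0.66 [147.4 272.5  35.3  22.8] 403
jig4 0.84 [221.1 262.1  20.9  21.2] 299
jig4 0.81 [202.8 344.8  29.3  21.2] 370
jig4 0.74 [289.  250.8  12.4  23.1] 166
jig4 0.73 [218.5 263.8 212.6  73.5] 7266
jig4 0.68 [252.2 348.8  21.4  25.8] 257
jig4 0.67 [258.4 255.8  18.7  23.1] 194
jig4 0.66 [147.4 272.5  35.3  22.8] 403
jig5 0.84 [221.1 262.1  20.9  21.2] 299
jig5 0.81 [202.8 344.8  29.3  21.2] 370
jig5 0.74 [289.  250.8  12.4  23.1] 166
jig5 0.73 [218.5 263.8 212.6  73.5] 7266
jig5 0.68 [252.2 348.8  21.4  25.8] 257
jig5 0.67 [258.4 255.8  18.7  23.1] 194
jig5 0.66 [147.4 272.5  35.3  22.8] 403
block_hole0 0.82 [493.  308.1  69.3  93.1] 6166
fire_brick 0.95 [252.2 175.1  59.6  53.3] 3271
fire_brick 0.57 [286.6 250.3  12.3  24.4] 191
[[-0.9    0.436 -0.   ]
 [ 0.436  0.9    0.   ]
 [ 0.     0.    -1.   ]]
```

View pics/crops.png

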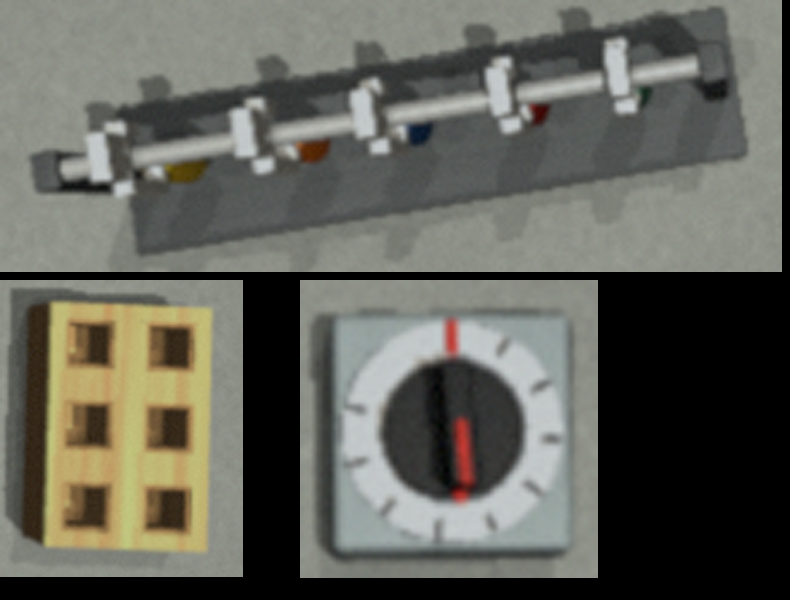

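```bash
cat > fit.py <<'E'
from h import *
from scipy.optimize import least_squares
def rt(p,X): 
    c,s=np.cos(p[2]),np.sin(p[2]); X=np.array(X,float)
    return np.c_[p[0]+c*X[:,0]-s*X[:,1],p[1]+s*X[:,0]+c*X[:,1],X[:,2]]
def fit(n,X,uv,p0):
    s=least_squares(lambda p:(proj(n,rt(p,X))-uv).ravel(),p0,loss='soft_l1'); return s.x,np.abs(s.fun).reshape(-1,2).round(1).tolist()
E
python3 - <<'E'
from fit import *
A=lambda l:np.array(l)/3.4+[105,225]
X=[[.045,-.185,.012],[-.045,-.185,.012],[-.045,.185,.012],[.045,.185,.012]]
p,e=fit('top',X,A([[724,10],[746,153],[140,252],[122,110]]),[.5,.2,.1]); print('stand foot',p,e)
X2=[[0,.064*k,.24] for k in(2,1,0,-1,-2)]
p2,e=fit('top',X2,A([[103,158],[246,133],[367,112],[496,87],[614,65]]),[.5,.2,.1]); print('fins',p2,e)
B=lambda l:(np.array(l)-[0,280])/2.7+[450,255]
X3=[[x,y,.075] for x in(.087,-.087) for y in(.058,-.058)]
p3,e=fit('top',X3,B([[49,302],[212,309],[44,547],[206,552]]),[.43,-.36,0]); print('block',p3,e)
X4=[[x,y,.075] for x in(.058,0,-.058) for y in(.029,-.029)]
p4,e=fit('top',X4,B([[90,345],[171,348],[87,425],[168,428],[86,507],[167,510]]),[.43,-.36,0]); print('holes',p4,e)
C=lambda l:(np.array(l)-[300,280])/4.8+[340,183]
print('line',unproj('top',C([[460,420],[466,487]]),.083),'disc',unproj('top',C([[453,428]]),.053),'zero',unproj('top',C([[452,335]]),.045))
print('box',unproj('top',C([[332,315],[569,315],[571,552],[335,552]]),.045))
im=cv2.imread('pics/top0.png'); s=3
big=cv2.resize(im,None,fx=s,fy=s,interpolation=cv2.INTER_CUBIC)
def poly(P,col):
    q=np.int32(np.round((proj('top',P)+.5)*s*8-4)); cv2.polylines(big,[q.reshape(-1,1,2)],True,col,1,shift=3)
for k in range(-2,3):
    poly(rt(p2,[[a,.064*k+b,.24] for a,b in((.012,.005),(.012,-.005),(-.012,-.005),(-.012,.005))]),(0,0,255))
    poly(rt(p,[[a,.064*k+b,.205] for a,b in((.019,.005),(.019,-.005),(-.019,-.005),(-.019,.005))]),(0,255,0))
poly(rt(p,[X[i] for i in range(4)]),(255,255,0))
for x in(-.058,0,.058):
  for y in(-.029,.029): poly(rt(p3,[[x+a*.0145,y+b*.0145,.075] for a,b in((1,1),(1,-1),(-1,-1),(-1,1))]),(0,0,255))
o=np.zeros((590,790,3),np.uint8);a=big[220*s:310*s,110*s:335*s];b=big[255*s:362*s,450*s:540*s]
o[:a.shape[0],:a.shape[1]]=a;o[268:268+b.shape[0],:b.shape[1]]=b[:590-268]
cv2.imwrite('pics/ov.png',o)
E
```

```text
stand foot [0.57096242 0.19102075 0.16589779] [[0.4, 0.9], [1.2, 0.6], [0.3, 1.1], [1.6, 0.8]]
fins [0.57209325 0.1917516  0.18154567] [[1.7, 0.2], [2.6, 0.4], [0.4, 0.3], [0.5, 0.2], [2.6, 0.1]]
block [ 0.48113182 -0.32984526 -0.03479081] [[0.5, 0.2], [0.4, 0.2], [0.0, 0.1], [0.1, 0.1]]
holes [ 0.48118605 -0.33000608 -0.03625743] [[0.0, 0.2], [0.2, 0.2], [0.3, 0.2], [0.2, 0.2], [0.1, 0.0], [0.2, 0.0]]
line [[ 0.66800164 -0.08986673  0.083     ]
 [ 0.6410156  -0.0921978   0.083     ]] disc [[ 0.66835521 -0.08963033  0.053     ]] zero [[ 0.70810255 -0.09001257  0.045     ]]
box [[ 0.71631141 -0.04021979  0.045     ]
 [ 0.71663297 -0.1386537   0.045     ]
 [ 0.61795524 -0.13898615  0.045     ]
 [ 0.61769978 -0.041435    0.045     ]]
```

View pics/ov.png

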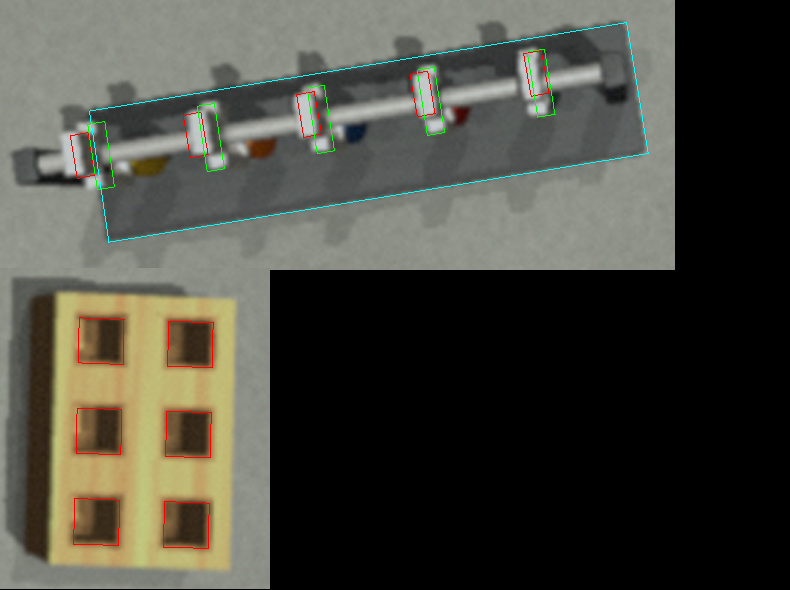

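The block overlay fits within a millimetre. The jig overlay shows small individual offsets along the bar, which I'll refine later. First I'll rise and move over to the timer.

Request:
{"method": "apply_moves", "body": {"moves": [[0,0,0,0,0,-0.04,1],[0,0,0,0,0,-0.04,1],[0,0,0,0,0,-0.04,1],[0,0,0,-0.032,-0.0232,0,1],[0,0,0,-0.032,-0.0232,0,1],[0,0,0,-0.032,-0.0232,0,1],[0,0,0,-0.032,-0.0232,0,1],[0,0,0,-0.032,-0.0232,0,1]]}}

```text
clock: 1.37
tcp_pos: [0.3882, 0.4316, 0.3516]
orientation: [0.702, 3.062, 0.001]
contact_force: [1.5, 0.7, 0.7]
grip_width: 0.085
gripper_force: 0.0
```

Request:
{"method": "apply_moves", "body": {"moves": [[0,0,0,-0.032,-0.0232,0,1],[0,0,0,-0.032,-0.0232,0,1],[0,0,0,-0.032,-0.0232,0,1],[0,0,0,-0.032,-0.0232,0,1],[0,0,0,-0.032,-0.0232,0,1],[0,0,0,-0.032,-0.0232,0,1],[0,0,0,-0.032,-0.0232,0,1],[0,0,0,-0.032,-0.0232,0,1]]}}

```text
clock: 2.03
tcp_pos: [0.5376, 0.153, 0.3517]
orientation: [0.702, 3.062, 0.001]
contact_force: [0.4, 0.5, 0.1]
grip_width: 0.0851
gripper_force: 0.0
```

Request:
{"method": "apply_moves", "body": {"moves": [[0,0,0,-0.032,-0.0232,0,1],[0,0,0,-0.032,-0.0232,0,1],[0,0,0,-0.032,-0.0232,0,1],[0,0,0,-0.032,-0.0232,0,1],[0,0,0,-0.032,-0.0232,0,1],[0,0,0,-0.032,-0.0232,0,1],[0,0,0,-0.032,-0.0232,0,1],[0,0,0,0,0,0,1]]}}

```text
clock: 2.7
tcp_pos: [0.6689, -0.0988, 0.3508]
orientation: [0.718, 3.057, -0.009]
contact_force: [-1.2, -0.7, 0.7]
grip_width: 0.0854
gripper_force: 0.0
```

Request:
{"method": "apply_moves", "body": {"moves": [[0,0,1,0,0,0,1],[0,0,1,0,0,0,1],[0,0,1,0,0,0,1],[0,0,1,0,0,0,1],[0,0,1,0,0,0,1],[0,0,1,0,0,0,1],[0,0,1,0,0,0,1],[0,0,1,0,0,0,1]]}}

```text
clock: 3.37
tcp_pos: [0.6679, -0.0887, 0.3513]
orientation: [-1.893, -2.507, -0.0]
contact_force: [-0.7, 1.2, -0.5]
grip_width: 0.0854
gripper_force: 0.0
```

Request:
{"method": "apply_moves", "body": {"moves": [[0,0,1,0,0,0,1],[0,0,1,0,0,0,1],[0,0,1,0,0,0,1],[0,0,1,0,0,0,1],[0,0,1,0,0,0,1],[0,0,1,0,0,0,1],[0,0,1,0,0,0,1],[0,0,1,0,0,0,1]]}}

```text
clock: 4.03
tcp_pos: [0.6679, -0.0886, 0.3513]
orientation: [-2.749, -1.52, -0.0]
contact_force: [-0.2, -0.1, 0.6]
grip_width: 0.0853
gripper_force: 0.0
```

Request:
{"method": "apply_moves", "body": {"moves": [[0,0,1,0,0,0,0.5],[0,0,1,0,0,0,0.5],[0,0,1,0,0,0,0],[0,0,1,0,0,0,0],[0,0,1,0,0,0,0],[0,0,1,0,0,0,0],[0,0,1,0,0,0,0],[0,0,0.8,0,0,0,0]]}}

```text
clock: 4.7
tcp_pos: [0.668, -0.0885, 0.3513]
orientation: [-3.127, -0.304, -0.0]
contact_force: [-0.1, 0.3, -0.1]
grip_width: 0.0426
gripper_force: 0.0
```

```bash
cat > go.py <<'E'
# usage: go.py x y tooly_deg [tcpz]: remaining shift in tool axes, turn (deg about tool z)
from h import *
import sys
o,M=tool(); a=list(map(float,sys.argv[1:])); p=o['tcp_pos']
y=np.degrees(np.arctan2(M[1,1],M[0,1])); print('t',round(o['clock'],2),'tcp',p.round(4),'tooly',round(y,2),'tilt',M[:,2].round(3),'grip',round(o['grip_width'],4),'j',o['joints'].round(2),'F',o['contact_force'].round(1))
if a:
    d=np.array([a[0],a[1],a[3] if len(a)>3 else p[2]])-p
    t=-((a[2]-y+180)%360-180); print('shift tool now',(M.T@d).round(4),'turn units',round(t/6,3))
    yy=np.radians(a[2]); X=np.array([[np.sin(yy),-np.cos(yy),0],[np.cos(yy),np.sin(yy),0],[0,0,-1]]); print('shift after turn',(X@d).round(4))
E
python3 go.py 0.667 -0.0896 -84.7 0.056
```

```text
t 4.7 tcp [ 0.668  -0.0885  0.3513] tooly -78.9 tilt [-0.  0. -1.] grip 0.0426 j [-0.58  0.55  0.99  1.45 -0.46  1.39 -0.95] F [-0.1  0.3 -0.1]
shift tool now [-0.0012  0.0009  0.2953] turn units 0.966
shift after turn [0.0011 0.001  0.2953]
```

Request:
{"method": "apply_moves", "body": {"moves": [[0,0,0,0,0,0,0],[0,0,0,0,0,0.03,0],[0,0,0,0,0,0.036,0],[0,0,0,0,0,0.036,0],[0,0,0,0,0,0.036,0],[0,0,0,0,0,0.036,0],[0,0,0,0,0,0.036,0],[0,0,0,0,0,0,0]]}}

```text
clock: 5.37
tcp_pos: [0.6637, -0.0868, 0.1341]
orientation: [-3.123, -0.316, 0.017]
contact_force: [-1.0, 1.1, -1.9]
grip_width: 0.0429
gripper_force: 0.0
```

```bash
python3 go.py 0.667 -0.0896 -84.7 0.060
```

```text
t 5.37 tcp [ 0.6637 -0.0868  0.1341] tooly -78.45 tilt [-0.011  0.002 -1.   ] grip 0.0429 j [-0.51  0.73  0.84  1.68 -0.62  1.03 -0.82] F [-1.   1.1 -1.9]
shift tool now [0.0035 0.0037 0.0741] turn units 1.042
shift after turn [-0.003   0.0031  0.0741]
```

Request:
{"method": "apply_moves", "body": {"moves": [[0,0,1,0,0,0,0],[0,0,0,0,0,0,0],[0,0,0,0,0,0,0],[0,0,0,0,0,0,0],[0,0,0,0,0,0,0],[0,0,0,0,0,0,0],[0,0,0,0,0,0,0],[0,0,0,0,0,0,0]]}}

```text
clock: 6.03
tcp_pos: [0.668, -0.0889, 0.1415]
orientation: [-3.138, -0.148, -0.0]
contact_force: [-0.1, -0.7, -0.0]
grip_width: 0.0425
gripper_force: 0.0
```

```bash
python3 go.py 0.667 -0.0896 -84.7 0.060
```

```text
t 6.03 tcp [ 0.668  -0.0889  0.1415] tooly -84.6 tilt [ 0.  0. -1.] grip 0.0425 j [-0.53  0.73  0.88  1.68 -0.64  1.04 -0.91] F [-0.1 -0.7 -0. ]
shift tool now [-0.0011  0.0007  0.0815] turn units 0.017
shift after turn [0.0011 0.0007 0.0815]
```

Request:
{"method": "apply_moves", "body": {"moves": [[0,0,0,0,0.0007,0.025,0],[0,0,0,0,0,0.025,0],[0,0,0,0,0,0.02,0],[0,0,0,0,0,0.0115,0],[0,0,0,0,0,0,0],[0,0,0,0,0,0,-1],[0,0,0,0,0,0,-1],[0,0,0,0,0,0,-1]], "grip_force": 40}}

```text
clock: 6.7
tcp_pos: [0.669, -0.09, 0.0615]
orientation: [3.138, 0.147, 0.004]
contact_force: [0.2, -0.4, 0.3]
grip_width: 0.0111
gripper_force: 41.1
```

Request:
{"method": "apply_moves", "body": {"moves": [[0,0,0,0,0,0,-1],[0,0,0,0,0,0,-1],[0,0,0,0,0,0,-1],[0,0,0,0,0,0,-1],[0,0,0,0,0,0,-1],[0,0,0,0,0,0,-1],[0,0,0,0,0,0,-1],[0,0,0,0,0,0,-1]]}}

```text
clock: 7.37
tcp_pos: [0.6691, -0.09, 0.0614]
orientation: [3.138, 0.147, 0.004]
contact_force: [-0.5, 0.3, 6.1]
grip_width: 0.0112
gripper_force: 41.8
```

```bash
python3 go.py 0.667 -0.0896 90 0.060
```

```text
t 7.37 tcp [ 0.6691 -0.09    0.0614] tooly -84.63 tilt [ 0.003 -0.    -1.   ] grip 0.0112 j [-0.48  0.82  0.8   1.72 -0.72  0.92 -0.86] F [-0.5  0.3  6.1]
shift tool now [-0.002  -0.0006  0.0014] turn units -29.105
shift after turn [-0.0021  0.0004  0.0014]
```

Request:
{"method": "apply_moves", "body": {"moves": [[0,0,-0.8,0,0,0,-1],[0,0,-0.8,0,0,0,-1],[0,0,-0.8,0,0,0,-1],[0,0,-0.8,0,0,0,-1],[0,0,-0.8,0,0,0,-1],[0,0,-0.8,0,0,0,-1],[0,0,-0.8,0,0,0,-1],[0,0,-0.8,0,0,0,-1]]}}

```text
clock: 8.03
tcp_pos: [0.6688, -0.0894, 0.0614]
orientation: [-2.913, -1.177, -0.003]
contact_force: [-1.7, 0.8, 7.4]
grip_width: 0.0113
gripper_force: 42.1
```

Request:
{"method": "apply_moves", "body": {"moves": [[0,0,-0.8,0,0,0,-1],[0,0,-0.8,0,0,0,-1],[0,0,-0.8,0,0,0,-1],[0,0,-0.8,0,0,0,-1],[0,0,-0.8,0,0,0,-1],[0,0,-0.8,0,0,0,-1],[0,0,-0.8,0,0,0,-1],[0,0,-0.8,0,0,0,-1]]}}

```text
clock: 8.7
tcp_pos: [0.6682, -0.0891, 0.0614]
orientation: [-2.363, -2.069, -0.002]
contact_force: [-3.6, 1.6, 8.9]
grip_width: 0.0111
gripper_force: 42.3
```

```bash
python3 go.py 0.669 -0.090 90 0.0614
```

```text
t 8.7 tcp [ 0.6682 -0.0891  0.0614] tooly -7.59 tilt [ 0.001  0.001 -1.   ] grip 0.0111 j [-0.28  0.71  0.46  1.71 -0.41  0.83  0.24] F [-3.6  1.6  8.9]
shift tool now [-0.0008  0.0009  0.    ] turn units -16.265
shift after turn [ 0.0008 -0.0009  0.    ]
```

Request:
{"method": "apply_moves", "body": {"moves": [[0,0,-0.8,0,0,0,-1],[0,0,-0.8,0,0,0,-1],[0,0,-0.8,0,0,0,-1],[0,0,-0.8,0,0,0,-1],[0,0,-0.8,0,0,0,-1],[0,0,-0.8,0,0,0,-1],[0,0,-0.8,0,0,0,-1],[0,0,-0.8,0,0,0,-1]]}}

```text
clock: 9.37
tcp_pos: [0.6676, -0.0892, 0.0614]
orientation: [-1.551, -2.731, -0.001]
contact_force: [-5.0, 2.9, 10.9]
grip_width: 0.0112
gripper_force: 42.5
```

Request:
{"method": "apply_moves", "body": {"moves": [[0,0,-0.8,0,0,0,-1],[0,0,-0.8,0,0,0,-1],[0,0,-0.8,0,0,0,-1],[0,0,-0.8,0,0,0,-1],[0,0,-0.8,0,0,0,-1],[0,0,-0.8,0,0,0,-1],[0,0,-0.8,0,0,0,-1],[0,0,-0.8,0,0,0,-1]]}}

```text
clock: 10.03
tcp_pos: [0.6671, -0.0896, 0.0614]
orientation: [-0.567, -3.088, -0.0]
contact_force: [-6.5, 0.9, 11.8]
grip_width: 0.0111
gripper_force: 42.6
```

Request:
{"method": "apply_moves", "body": {"moves": [[0,0,-0.8,0,0,0,-1],[0,0,-0.8,0,0,0,-1],[0,0,-0.8,0,0,0,-1],[0,0,-0.6,0,0,0,-1],[0,0,0,0,0,0,-1],[0,0,0,0,0,0,-1],[0,0,0,0,0,0,-1],[0,0,0,0,0,0,-1]]}}

```text
clock: 10.7
tcp_pos: [0.6671, -0.0899, 0.0614]
orientation: [-0.084, -3.139, 0.0]
contact_force: [-7.6, 0.8, 12.5]
grip_width: 0.0108
gripper_force: 42.7
```

```bash
python3 go.py 0.669 -0.090 90 0.0614
```

```text
t 10.7 tcp [ 0.6671 -0.0899  0.0614] tooly 86.94 tilt [-0.002 -0.    -1.   ] grip 0.0108 j [ 0.01  0.66  0.04  1.68 -0.03  0.8   1.59] F [-7.6  0.8 12.5]
shift tool now [-0.0019  0.     -0.    ] turn units -0.51
shift after turn [ 0.0019 -0.0001 -0.    ]
```

Request:
{"method": "apply_moves", "body": {"moves": [[0,0,-0.5,0,0,0,-1],[0,0,0,0,0,0,-1],[0,0,0,0,0,0,-1],[0,0,0,0,0,0,-1],[0,0,0,0,0,0,0],[0,0,0,0,0,0,0],[0,0,0,0,0,0,0],[0,0,0,0,0,0,0]]}}

```text
clock: 11.37
tcp_pos: [0.6682, -0.0897, 0.0598]
orientation: [0.001, 3.141, -0.0]
contact_force: [-0.6, -0.3, 0.3]
grip_width: 0.0426
gripper_force: 0.0
```

Request:
{"method": "apply_moves", "body": {"moves": [[0,0,0,0,0,-0.02,0],[0,0,0,0,0,-0.035,0],[0,0,0,0,0,-0.035,0],[0,0,0,0,0,-0.035,0],[0,0,0,0.03,0,0,0],[0,0,0,0.04,0,0,0],[0,0,0,0.04,0,0,0],[0,0,0,0.03,0,0,0]]}}

```text
clock: 12.03
tcp_pos: [0.525, -0.0898, 0.1845]
orientation: [-0.002, -3.14, 0.0]
contact_force: [0.2, -0.9, -1.0]
grip_width: 0.0424
gripper_force: 0.0
```

```bash
python3 go.py
python3 - <<'E'
from h import *
im=grab_frame('top'); cv2.imwrite('pics/t1.png',im)
a=cv2.resize(im[183:245,340:402],None,fx=6,fy=6,interpolation=cv2.INTER_CUBIC)
b=cv2.resize(im[230:300,110:310],None,fx=4,fy=4,interpolation=cv2.INTER_CUBIC)
o=np.zeros((600,800,3),np.uint8); o[:280,:800]=b; o[285:,:a.shape[1]]=a[:315]
cv2.imwrite('pics/t1c.png',o)
E
```

```text
t 12.03 tcp [ 0.525  -0.0898  0.1845] tooly 89.94 tilt [-0.001 -0.    -1.   ] grip 0.0424 j [ 0.03  0.3   0.03  1.94 -0.01  0.9   1.63] F [ 0.2 -0.9 -1. ]
```

View pics/t1c.png

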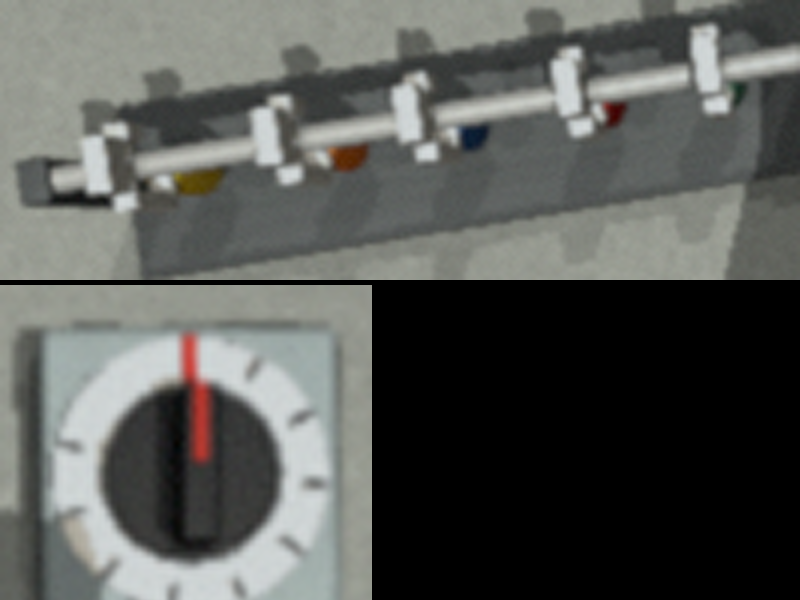

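The knob now reads zero, with its red line in line with the zero mark at (190,357). The fin tops in the 4x crop are near (96,165), (268,136), (407,112), (570,84) and (706,57), so their spacing is irregular.

```bash
cat > jigs.py <<'E'
from fit import *
from scipy.ndimage import map_coordinates
from scipy.optimize import minimize
g=np.linspace(-1,1,25)
def finfit(im,p0,z=.24,yaw=None,hx=.012,hy=.005):
    G=im.min(2).astype(float)
    U,V=np.meshgrid(g,g); ins=np.c_[(U*hx*.92).ravel(),(V*hy*.85).ravel(),np.full(U.size,z)]
    m=.0022; lon=np.c_[np.r_[g*hx*.9,g*hx*.9],np.r_[g*0+hy+m,g*0-hy-m],np.full(50,z)]
    sh=np.c_[np.r_[g*0+hx+m,g*0-hx-m],np.r_[g*hy*.8,g*hy*.8],np.full(50,z)]
    def S(P):
        q=proj('top',P); return map_coordinates(G,[q[:,1],q[:,0]],order=1).mean()
    def f(p):
        q=[p[0],p[1],yaw if yaw is not None else p[2]]
        return -(S(rt(q,ins))-.5*S(rt(q,lon))-.25*S(rt(q,sh)))
    best=None
    for dx in(-.004,0,.004):
        for dy in(-.003,0,.003):
            s=minimize(f,np.array(p0[:3 if yaw is None else 2])+[dx,dy,0][:3 if yaw is None else 2],method='Nelder-Mead',options=dict(initial_simplex=None,xatol=1e-5))
            if best is None or s.fun<best.fun: best=s
    return best.x,-best.fun
E
python3 - <<'E'
from jigs import *
A=lambda l:np.array(l)/4+[110,230]
im=cv2.imread('pics/t1.png')
w=unproj('top',A([[130,163],[640,85]]),.191); d=w[0]-w[1]; yaw=np.arctan2(-d[0],d[1]); print('bar',w[:,:2],yaw)
P=unproj('top',A([[96,165],[268,136],[407,112],[570,84],[706,57]]),.24)
n=np.array([-np.sin(yaw),np.cos(yaw)]);t=np.array([np.cos(yaw),np.sin(yaw)])
big=cv2.resize(im,None,fx=4,fy=4,interpolation=cv2.INTER_CUBIC)
for p in P:
    q,s=finfit(im,[p[0],p[1],yaw],yaw=yaw); q3,s3=finfit(im,[p[0],p[1],yaw])
    print('seed',p[:2].round(4),'fit',q.round(4),round(s),'free',q3.round(3),round(s3),'along bar',((q-w[1,:2])@n).round(4),'off bar',((q-w[1,:2])@t).round(4))
    for z,hx,c in((.24,.012,(0,0,255)),(.205,.019,(0,255,0))):
        c4=proj('top',rt([*q,yaw],[[a*hx,b*.005,z] for a,b in((1,1),(1,-1),(-1,-1),(-1,1))]))
        cv2.polylines(big,[np.int32(np.round((c4+.5)*4*8-4)).reshape(-1,1,2)],True,c,1,shift=3)
cv2.imwrite('pics/jf.png',big[230*4:300*4,110*4:310*4])
E
```

```text
bar [[0.55122713 0.32251546]
 [0.58584364 0.09999533]] 0.15432871160622427Traceback (most recent call last):
  File "<stdin>", line 9, in <module>
  File "jigs.py", line 18, in finfit
    s=minimize(f,np.array(p0[:3 if yaw is None else 2])+[dx,dy,0][:3 if yaw is None else 2],method='Nelder-Mead',options=dict(initial_simplex=None,xatol=1e-5))
    res = _minimize_neldermead(fun, x0, args, callback, bounds=bounds,
                               **options)
    fxr = func(xr)
    fx = function(np.copy(x), *(wrapper_args + args))
  File "jigs.py", line 14, in f
    return -(S(rt(q,ins))-.5*S(rt(q,lon))-.25*S(rt(q,sh)))
                                              ~^^^^^^^^^^
  File "jigs.py", line 11, in S
    q=proj('top',P); return map_coordinates(G,[q[:,1],q[:,0]],order=1).mean()
  File "h.py", line 12, in proj
    K,D,T=KD(n); Ti=np.linalg.inv(T)
          ~~^^^
  File "h.py", line 5, in KD
    c=calibration(n); K=np.array([[c['fx'],0,c['cx']],[0,c['fy'],c['cy']],[0,0,1.]])
ValueError: time passes only in moves, steps and waits
```

```bash
sed -i 's/^def KD/import functools\n@functools.cache\ndef KD/' h.py
cat > jfit.py <<'E'
from jigs import *
import sys
A=lambda l:np.array(l)/4+[110,230]
im=cv2.imread(sys.argv[1])
w=unproj('top',A([[130,163],[640,85]]),.191); d=w[0]-w[1]; yaw=np.arctan2(-d[0],d[1]); print('bar',w[:,:2],yaw)
P=unproj('top',A([[96,165],[268,136],[407,112],[570,84],[706,57]]),.24)
n=np.array([-np.sin(yaw),np.cos(yaw)]);t=np.array([np.cos(yaw),np.sin(yaw)])
big=cv2.resize(im,None,fx=4,fy=4,interpolation=cv2.INTER_CUBIC)
for p in P:
    q,s=finfit(im,[p[0],p[1],yaw],yaw=yaw); q3,s3=finfit(im,[p[0],p[1],yaw])
    print('seed',p[:2].round(4),'fit',q.round(4),round(s),'free',q3.round(3),round(s3),'along bar',((q-w[1,:2])@n).round(4),'off bar',((q-w[1,:2])@t).round(4))
    for z,hx,c in((.24,.012,(0,0,255)),(.205,.019,(0,255,0))):
        c4=proj('top',rt([*q,yaw],[[a*hx,b*.005,z] for a,b in((1,1),(1,-1),(-1,-1),(-1,1))]))
        cv2.polylines(big,[np.int32(np.round((c4+.5)*4*8-4)).reshape(-1,1,2)],True,c,1,shift=3)
cv2.imwrite('pics/jf.png',big[230*4:300*4,110*4:310*4])
E
python3 jfit.py pics/t1.png
```

```text
bar [[0.55122713 0.32251546]
 [0.58584364 0.09999533]] 0.15432871160622427
seed [0.5491 0.3227] fit [0.5496 0.3236] 122 free [0.55  0.324 0.16 ] 122 along bar 0.2265 off bar -0.0014
seed [0.5614 0.2509] fit [0.5622 0.2527] 120 free [0.562 0.253 0.169] 120 along bar 0.1545 off bar 0.0001
seed [0.5715 0.193 ] fit [0.5721 0.1941] 116 free [0.572 0.194 0.199] 116 along bar 0.0951 off bar 0.0009
seed [0.5833 0.1252] fit [0.5842 0.1277] 113 free [0.584 0.128 0.155] 113 along bar 0.0276 off bar 0.0027
seed [0.5947 0.0687] fit [0.5947 0.0697] 113 free [0.595 0.07  0.129] 113 along bar -0.0313 off bar 0.0041
```

View pics/jf.png

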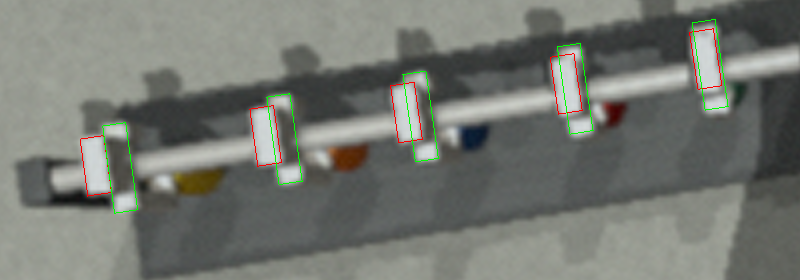

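Request:
{"method": "apply_moves", "body": {"moves": [[0,0,-0.83,0,0,-0.035,0],[0,0,-0.8,0,0,-0.035,0],[0,0,0,0,0,-0.03,0],[0,0,0,0,0.035,0,0],[0,0,0,0,0.035,0,0],[0,0,0,0,0.035,0,0],[0,0,0,0,0.035,0,0],[0,0,0,0,0,0,0]]}}

```text
clock: 12.75
tcp_pos: [0.5033, 0.0565, 0.2851]
orientation: [-0.283, 3.128, 0.005]
contact_force: [0.8, 0.4, 0.5]
grip_width: 0.0428
gripper_force: 0.0
```

```bash
python3 go.py .5947 .0697 99.74 .204
```

```text
t 12.75 tcp [0.5033 0.0565 0.2851] tooly 100.33 tilt [ 0.     0.004 -1.   ] grip 0.0428 j [-0.14  0.15 -0.11  1.88  0.01  1.11  1.5 ] F [0.8 0.4 0.5]
shift tool now [-0.0922 -0.0037  0.0812] turn units 0.098
shift after turn [ 0.0923 -0.0024  0.0811]
```

Request:
{"method": "apply_moves", "body": {"moves": [[0,0,0,-0.03,-0.003,0,0],[0,0,0,-0.03,0,0,0],[0,0,0,-0.032,0,0,0],[0,0,0,0,0,0,0],[0,0,0,0,0,0,0],[0,0,0,0,0,0,0],[0,0,0,0,0,0,0],[0,0,0,0,0,0,0]]}}

```text
clock: 13.42
tcp_pos: [0.5948, 0.0607, 0.2851]
orientation: [0.267, -3.13, 0.0]
contact_force: [-0.7, -0.2, -0.3]
grip_width: 0.0424
gripper_force: 0.0
```

```bash
sed -i 's/\[np.sin(yy),-np.cos(yy),0\]/[-np.sin(yy),np.cos(yy),0]/' go.py; python3 go.py .5947 .0697 99.74 .204
```

```text
t 13.42 tcp [0.5948 0.0607 0.2851] tooly 99.74 tilt [-0. -0. -1.] grip 0.0424 j [-0.14  0.31 -0.08  1.68  0.03  1.16  1.51] F [-0.7 -0.2 -0.3]
shift tool now [-0.0014  0.0088  0.0811] turn units -0.001
shift after turn [-0.0014  0.0088  0.0811]
```

Request:
{"method": "apply_moves", "body": {"moves": [[0,0,0,-0.0014,0.0088,0,0],[0,0,0,0,0,0,0],[0,0,0,0,0,0,0],[0,0,0,0,0,0.025,0],[0,0,0,0,0,0.025,0],[0,0,0,0,0,0.02,0],[0,0,0,0,0,0.011,0],[0,0,0,0,0,0,0]]}}

```text
clock: 14.08
tcp_pos: [0.5937, 0.0697, 0.2013]
orientation: [0.267, -3.126, 0.001]
contact_force: [0.6, -0.5, 0.3]
grip_width: 0.0427
gripper_force: 0.0
```

Request:
{"method": "apply_moves", "body": {"moves": [[0,0,0,0,0,0,0],[0,0,0,0,0,0,0],[0,0,0,0,0,0,-1],[0,0,0,0,0,0,-1],[0,0,0,0,0,0,-1],[0,0,0,0,0,0,-1],[0,0,0,0,0,0,-1],[0,0,0,0,0,0,-1]], "grip_force": 60}}

```text
clock: 14.75
tcp_pos: [0.596, 0.07, 0.2048]
orientation: [-0.267, 3.129, 0.0]
contact_force: [-0.9, 0.1, 6.1]
grip_width: 0.0092
gripper_force: 59.9
```

```bash
python3 go.py .5947 .0697 99.74 .204
```

```text
t 14.75 tcp [0.596  0.07   0.2048] tooly 99.75 tilt [ 0.002  0.    -1.   ] grip 0.0092 j [-0.15  0.38 -0.09  1.76  0.04  0.99  1.48] F [-0.9  0.1  6.1]
shift tool now [ 0.0013 -0.0001  0.0008] turn units 0.001
shift after turn [ 0.0013 -0.0001  0.0008]
```

Request:
{"method": "apply_moves", "body": {"moves": [[0,0,0,0,0,-0.011,-1],[0,0,0,0,0,-0.02,-1],[0,0,0,0,0,0,-1],[0,0,0,0,0,0,-1],[0,0,0,0,0,0,-1],[0,0,0,0.01,0,0,-1],[0,0,0,0.015,0,0,-1],[0,0,0,0.02,0,0,-1]]}}

```text
clock: 15.42
tcp_pos: [0.55, 0.0623, 0.2336]
orientation: [0.267, -3.128, 0.0]
contact_force: [-0.0, 0.3, -0.1]
grip_width: 0.0089
gripper_force: 59.0
```

Request:
{"method": "apply_moves", "body": {"moves": [[0,0,0,0.025,0,0,-1],[0,0,0,0,0,0,-1],[0,0,0,0,0,0,-1],[0,0,0,0,0,-0.03,-1],[0,0,0,0,0,-0.035,-1],[0,0,0,0,-0.03,0,-1],[0,0,0,0,-0.03,0,-1],[0,0,0,0,0,0,-1]]}}

```text
clock: 16.08
tcp_pos: [0.5379, -0.0079, 0.3002]
orientation: [-0.255, 3.13, -0.006]
contact_force: [0.2, -0.0, -0.8]
grip_width: 0.009
gripper_force: 59.1
```

```bash
python3 go.py .5382 -.3611 99.74 .176
python3 - <<'E'
from h import *
cv2.imwrite('pics/t2.png',grab_frame('top')); cv2.imwrite('pics/s2.png',grab_frame('side'))
E
```

```text
t 16.08 tcp [ 0.5379 -0.0079  0.3002] tooly 99.3 tilt [ 0.002 -0.003 -1.   ] grip 0.009 j [-0.06  0.19 -0.05  1.8   0.01  1.15  1.62] F [ 0.2 -0.  -0.8]
shift tool now [ 0.0569 -0.3482  0.1254] turn units -0.073
shift after turn [ 0.0594 -0.3482  0.1242]
```

View pics/s2.png

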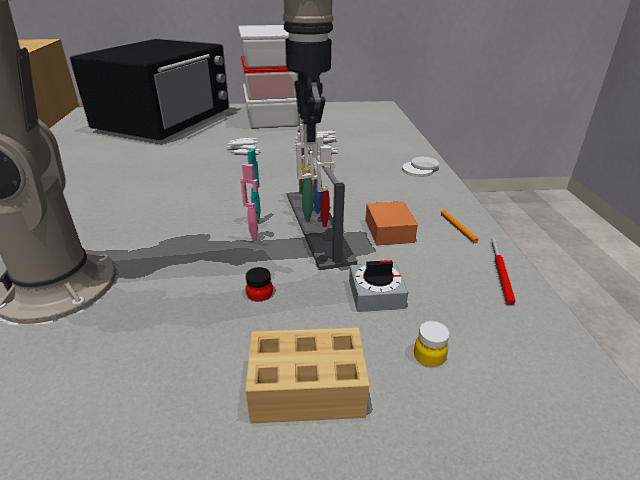

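The side view shows the green jig unhooked and held. The block has been knocked, so I'm refitting it.

```bash
cat > blk.py <<'E'
from jigs import *
def blockfit(im):
    hsv=cv2.cvtColor(im,cv2.COLOR_BGR2HSV); m=cv2.inRange(hsv,(15,70,130),(35,255,255)); m[:250]=0; m[:,:380]=0
    n,l,st,ce=cv2.connectedComponentsWithStats(cv2.morphologyEx(m,cv2.MORPH_CLOSE,np.ones((9,9))))
    k=1+np.argmax(st[1:,4]); c=unproj('top',[ce[k]],.075)[0]
    G=im.max(2).astype(float); X,Y=np.meshgrid(np.linspace(-.1,.1,101),np.linspace(-.071,.071,72)); P=np.c_[X.ravel(),Y.ravel(),np.full(X.size,.075)]
    ax,ay=np.abs(P[:,0]),np.abs(P[:,1]); h=(np.minimum(ax,np.abs(ax-.058))<.013)&(np.abs(ay-.029)<.013)
    edge=(np.minimum(ax,np.abs(ax-.058))<.016)&(np.abs(ay-.029)<.016)
    out=(ax>.089)|(ay>.060); w=np.where(out,-1/out.sum(),np.where(h,-1/h.sum(),np.where(~edge&(ax<.085)&(ay<.056),1.,0)))
    w[w==1]=2/(w==1).sum()
    def f(p):
        q=proj('top',rt(p,P)); return -(w*map_coordinates(G,[q[:,1],q[:,0]],order=1,mode='nearest')).sum()
    b=None
    for a in np.radians([-30,-20,-10,0,10,20,30]):
        x0=np.array([c[0],c[1],a]); s=minimize(f,x0,method='Nelder-Mead',options=dict(initial_simplex=x0+np.array([[0,0,0],[.01,0,0],[0,.01,0],[0,0,.1]]),xatol=1e-5))
        if b is None or s.fun<b.fun: b=s
    return b.x,-b.fun
def holes(p): return rt(p,[[x,y,.075] for x in(-.058,0,.058) for y in(-.029,.029)])[:,:2]
if __name__=='__main__':
    import sys
    if len(sys.argv)>1: im=cv2.imread(sys.argv[1])
    else: im=grab_frame('top'); cv2.imwrite('pics/last.png',im)
    p,s=blockfit(im); print('block',p.round(4),round(s,1)); print(holes(p).round(4).tolist())
E
python3 blk.py pics/top0.png; python3 blk.py pics/t2.png
python3 - <<'E'
import cv2;cv2.imwrite('pics/t2c.png',cv2.resize(cv2.imread('pics/t2.png')[200:390,290:560],None,fx=2.9,fy=2.9,interpolation=cv2.INTER_CUBIC))
E
```

```text
block [ 0.4821 -0.3302 -0.0344] 184.2
[[0.4232, -0.3572], [0.4251, -0.2992], [0.4811, -0.3592], [0.4831, -0.3012], [0.5391, -0.3611], [0.5411, -0.3032]]
block [ 0.5101 -0.3113 -0.0375] 185.5
[[0.4511, -0.3381], [0.4532, -0.2801], [0.509, -0.3403], [0.5112, -0.2823], [0.567, -0.3424], [0.5692, -0.2845]]
```

View pics/t2c.png

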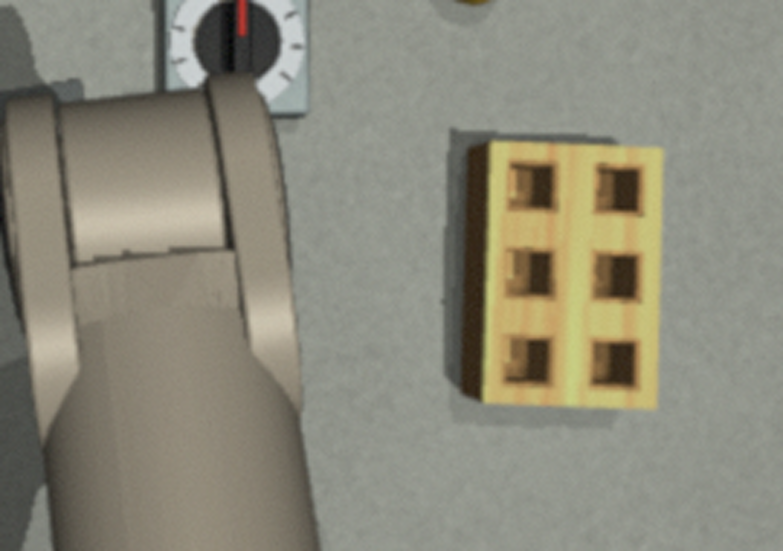

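Request:
{"method": "apply_moves", "body": {"moves": [[0,0,0,0,-0.035,0,-1],[0,0,0,0,-0.035,0,-1],[0,0,0,0,-0.035,0,-1],[0,0,0,0.005,-0.035,0,-1],[0,0,0,0.005,-0.035,0,-1],[0,0,0,0.005,-0.035,0,-1],[0,0,0,0.005,-0.035,0,-1],[0,0,0,0.005,-0.035,0,-1]]}}

```text
clock: 16.85
tcp_pos: [0.56, -0.2813, 0.2991]
orientation: [0.27, -3.13, -0.002]
contact_force: [1.5, 0.6, -1.7]
grip_width: 0.0094
gripper_force: 59.2
```

Request:
{"method": "apply_moves", "body": {"moves": [[0,0,0,0,-0.035,0,-1],[0,0,0,0,0,0,-1],[0,0,0,0,0,0,-1],[0,0,0,0,0,0,-1],[0,0,0,0,0,0,-1],[0,0,0,0,0,0,-1],[0,0,0,0,0,0,-1],[0,0,0,0,0,0,-1]]}}

```text
clock: 17.52
tcp_pos: [0.5655, -0.3147, 0.3]
orientation: [-0.269, 3.13, 0.0]
contact_force: [1.0, 0.4, -1.4]
grip_width: 0.0093
gripper_force: 59.3
```

```bash
python3 go.py .568 -.3422 99.74 .176
```

```text
t 17.52 tcp [ 0.5655 -0.3147  0.3   ] tooly 99.83 tilt [ 0.  0. -1.] grip 0.0093 j [ 0.33  0.38  0.12  1.55 -0.05  1.21  2.19] F [ 1.   0.4 -1.4]
shift tool now [ 0.0023 -0.0275  0.124 ] turn units 0.014
shift after turn [ 0.0022 -0.0275  0.124 ]
```

Request:
{"method": "apply_moves", "body": {"moves": [[0,0,0,0.0023,-0.0275,0,-1],[0,0,0,0,0,0,-1],[0,0,0,0,0,0.025,-1],[0,0,0,0,0,0.02,-1],[0,0,0,0,0,0,-1],[0,0,0,0,0,0,-1],[0,0,0,0,0,0,-1],[0,0,0,0,0,0,-1]]}}

```text
clock: 18.18
tcp_pos: [0.5685, -0.3436, 0.2566]
orientation: [-0.267, 3.128, -0.002]
contact_force: [-0.5, -0.3, -0.7]
grip_width: 0.0092
gripper_force: 59.4
```

```bash
python3 go.py .568 -.3422 99.74 .176
python3 - <<'E'
from h import *
im=grab_frame('side'); cv2.imwrite('pics/s3.png',cv2.resize(im[230:440,200:420],None,fx=2.7,fy=2.7,interpolation=cv2.INTER_CUBIC))
E
```

```text
t 18.18 tcp [ 0.5685 -0.3436  0.2566] tooly 99.75 tilt [ 0.002 -0.001 -1.   ] grip 0.0092 j [ 0.36  0.44  0.12  1.56 -0.06  1.14  2.24] F [-0.5 -0.3 -0.7]
shift tool now [0.0005 0.0016 0.0806] turn units 0.002
shift after turn [0.0003 0.0015 0.0806]
```

View pics/s3.png

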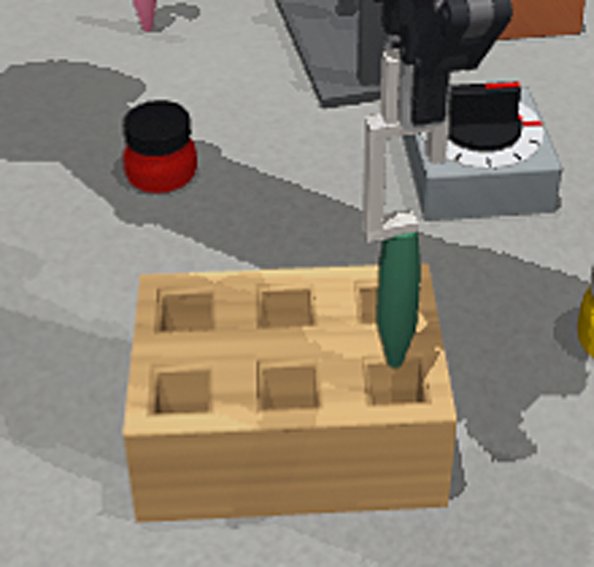

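The green nose at (397,365) is right above its hole at (396,385). Lowering it now.

Request:
{"method": "apply_moves", "body": {"moves": [[0,0,0,0.0003,0.0015,0.015,-1],[0,0,0,0,0,0.015,-1],[0,0,0,0,0,0.015,-1],[0,0,0,0,0,0.015,-1],[0,0,0,0,0,0.01,-1],[0,0,0,0,0,0.006,-1],[0,0,0,0,0,0,-1],[0,0,0,0,0,0,-1]]}}

```text
clock: 18.9
tcp_pos: [0.5675, -0.3419, 0.1794]
orientation: [-0.267, 3.13, -0.001]
contact_force: [-0.0, -0.7, -0.9]
grip_width: 0.0091
gripper_force: 59.5
```

```bash
python3 go.py .568 -.3422 99.74 .176
```

```text
t 18.9 tcp [ 0.5675 -0.3419  0.1794] tooly 99.76 tilt [ 0.001 -0.    -1.   ] grip 0.0091 j [ 0.37  0.51  0.11  1.64 -0.06  1.    2.24] F [-0.  -0.7 -0.9]
shift tool now [-0.0004 -0.0004  0.0034] turn units 0.003
shift after turn [-0.0004 -0.0004  0.0034]
```

Request:
{"method": "apply_moves", "body": {"moves": [[0,0,0,0,0,0.0015,-1],[0,0,0,0,0,0.001,-1],[0,0,0,0,0,0,-1],[0,0,0,0,0,0,0],[0,0,0,0,0,0,0],[0,0,0,0,0,0,0],[0,0,0,0,0,0,0],[0,0,0,0,0,0,0]]}}

```text
clock: 19.57
tcp_pos: [0.5672, -0.3417, 0.1763]
orientation: [-0.267, 3.13, -0.0]
contact_force: [0.1, 1.4, -0.1]
grip_width: 0.0429
gripper_force: 0.0
```

Request:
{"method": "apply_moves", "body": {"moves": [[0,0,0,0,0,-0.015,0],[0,0,0,0,0,-0.025,0],[0,0,0,0,0,-0.035,0],[0,0,0,0,0,-0.035,0],[0,0,0,0,0.035,0,0],[0,0,0,0,0.035,0,0],[0,0,0,-0.01,0.035,0,0],[0,0,0,-0.01,0.035,0,0]]}}

```text
clock: 20.23
tcp_pos: [0.5625, -0.1995, 0.2868]
orientation: [-0.264, 3.13, -0.0]
contact_force: [1.0, 1.0, 0.2]
grip_width: 0.0429
gripper_force: 0.0
```

Request:
{"method": "apply_moves", "body": {"moves": [[0,0,0,-0.01,0.035,0,0],[0,0,0,-0.01,0.035,0,0],[0,0,0,-0.01,0.035,0,0],[0,0,0,-0.01,0.035,0,0],[0,0,0,-0.01,0.035,0,0],[0,0,0,-0.01,0.035,0,0],[0,0,0,-0.015,0.035,0,0],[0,0,0,0,0.035,0,0]]}}

```text
clock: 20.9
tcp_pos: [0.591, 0.0906, 0.2864]
orientation: [-0.267, 3.129, 0.001]
contact_force: [0.8, 0.6, -0.2]
grip_width: 0.0428
gripper_force: 0.0
```

Request:
{"method": "apply_moves", "body": {"moves": [[0,0,0,0,0.03,0,0],[0,0,0,0,0,0,0],[0,0,0,0,0,0,0],[0,0,0,0,0,0,0],[0,0,0,0,0,0,0],[0,0,0,0,0,0,0],[0,0,0,0,0,0,0],[0,0,0,0,0,0,0]]}}

```text
clock: 21.57
tcp_pos: [0.5847, 0.1169, 0.2863]
orientation: [-0.265, 3.13, -0.0]
contact_force: [0.6, 0.8, -0.2]
grip_width: 0.0428
gripper_force: 0.0
```

```bash
python3 go.py .5842 .1277 99.74 .204; python3 blk.py; cp pics/last.png pics/t3.png
```

```text
t 21.57 tcp [0.5847 0.1169 0.2863] tooly 99.66 tilt [ 0. -0. -1.] grip 0.0428 j [-0.24  0.3  -0.08  1.68  0.03  1.16  1.41] F [ 0.6  0.8 -0.2]
shift tool now [-0.0013  0.0108  0.0823] turn units -0.013
shift after turn [-0.0013  0.0107  0.0823]
block [ 0.5099 -0.3106 -0.0275] 180.2
[[0.4511, -0.338], [0.4527, -0.28], [0.5091, -0.3396], [0.5106, -0.2816], [0.567, -0.3412], [0.5686, -0.2832]]
```

Request:
{"method": "apply_moves", "body": {"moves": [[0,0,0,-0.0013,0.0107,0,0],[0,0,0,0,0,0,0],[0,0,0,0,0,0,0],[0,0,0,0,0,0.025,0],[0,0,0,0,0,0.025,0],[0,0,0,0,0,0.02,0],[0,0,0,0,0,0.0123,0],[0,0,0,0,0,0,0]]}}

```text
clock: 22.28
tcp_pos: [0.5823, 0.1282, 0.2011]
orientation: [0.267, -3.125, 0.002]
contact_force: [-0.5, -0.4, -0.6]
grip_width: 0.0427
gripper_force: 0.0
```

Request:
{"method": "apply_moves", "body": {"moves": [[0,0,0,0,0,0,0],[0,0,0,0,0,0,0],[0,0,0,0,0,0,-1],[0,0,0,0,0,0,-1],[0,0,0,0,0,0,-1],[0,0,0,0,0,0,-1],[0,0,0,0,0,0,-1],[0,0,0,0,0,0,-1]]}}

```text
clock: 22.95
tcp_pos: [0.5847, 0.1286, 0.2051]
orientation: [-0.266, 3.128, 0.0]
contact_force: [-0.1, -1.1, 6.4]
grip_width: 0.0093
gripper_force: 60.0
```

```bash
python3 go.py .5842 .1277 99.74 .204
```

```text
t 22.95 tcp [0.5847 0.1286 0.2051] tooly 99.74 tilt [ 0.002  0.    -1.   ] grip 0.0093 j [-0.25  0.38 -0.08  1.77  0.04  0.99  1.39] F [-0.1 -1.1  6.4]
shift tool now [ 0.0007 -0.0008  0.0011] turn units -0.0
shift after turn [ 0.0007 -0.0008  0.0011]
```

Request:
{"method": "apply_moves", "body": {"moves": [[0,0,0,0,0,-0.011,-1],[0,0,0,0,0,-0.02,-1],[0,0,0,0,0,0,-1],[0,0,0,0,0,0,-1],[0,0,0,0,0,0,-1],[0,0,0,0.01,0,0,-1],[0,0,0,0.015,0,0,-1],[0,0,0,0.02,0,0,-1]]}}

```text
clock: 23.62
tcp_pos: [0.5386, 0.1208, 0.2338]
orientation: [0.267, -3.129, 0.0]
contact_force: [-0.1, -0.1, -0.8]
grip_width: 0.0092
gripper_force: 59.1
```

Request:
{"method": "apply_moves", "body": {"moves": [[0,0,0,0.025,0,0,-1],[0,0,0,0,0,0,-1],[0,0,0,0,0,0,-1],[0,0,0,0,0,-0.03,-1],[0,0,0,0,0,-0.035,-1],[0,0,0,0.007,-0.035,0,-1],[0,0,0,0.007,-0.035,0,-1],[0,0,0,0.007,-0.035,0,-1]]}}

```text
clock: 24.28
tcp_pos: [0.5126, 0.0089, 0.3004]
orientation: [-0.27, 3.129, -0.0]
contact_force: [0.6, -0.9, -1.2]
grip_width: 0.0089
gripper_force: 59.2
```

Request:
{"method": "apply_moves", "body": {"moves": [[0,0,0,0.007,-0.035,0,-1],[0,0,0,0.007,-0.035,0,-1],[0,0,0,0.007,-0.035,0,-1],[0,0,0,0.007,-0.035,0,-1],[0,0,0,0.007,-0.035,0,-1],[0,0,0,0.007,-0.035,0,-1],[0,0,0,0.007,-0.035,0,-1],[0,0,0,0.007,-0.035,0,-1]]}}

```text
clock: 24.95
tcp_pos: [0.5043, -0.2776, 0.2996]
orientation: [0.267, -3.13, 0.0]
contact_force: [0.5, 0.5, -1.1]
grip_width: 0.0093
gripper_force: 59.2
```

Request:
{"method": "apply_moves", "body": {"moves": [[0,0,0,0,-0.03,0,-1],[0,0,0,0,0,0,-1],[0,0,0,0,0,0,-1],[0,0,0,0,0,0,-1],[0,0,0,0,0,0,-1],[0,0,0,0,0,0,-1],[0,0,0,0,0,0,-1],[0,0,0,0,0,0,-1]]}}

```text
clock: 25.62
tcp_pos: [0.5097, -0.3045, 0.3001]
orientation: [-0.269, 3.13, 0.0]
contact_force: [-0.4, 0.4, -1.2]
grip_width: 0.0091
gripper_force: 59.3
```

```bash
python3 go.py .5095 -.340 99.74 .176
```

```text
t 25.62 tcp [ 0.5097 -0.3045  0.3001] tooly 99.82 tilt [ 0.  0. -1.] grip 0.0091 j [ 0.28  0.29  0.2   1.68 -0.06  1.18  2.23] F [-0.4  0.4 -1.2]
shift tool now [ 0.0063 -0.0349  0.1241] turn units 0.014
shift after turn [ 0.0062 -0.0349  0.1241]
```

Request:
{"method": "apply_moves", "body": {"moves": [[0,0,0,0.0063,-0.0349,0,-1],[0,0,0,0,0,0,-1],[0,0,0,0,0,0.025,-1],[0,0,0,0,0,0.02,-1],[0,0,0,0,0,0,-1],[0,0,0,0,0,0,-1],[0,0,0,0,0,0,-1],[0,0,0,0,0,0,-1]]}}

```text
clock: 26.28
tcp_pos: [0.51, -0.3411, 0.2567]
orientation: [-0.267, 3.128, -0.002]
contact_force: [0.6, -0.1, -1.0]
grip_width: 0.0093
gripper_force: 59.7
```

```bash
python3 go.py .5095 -.340 99.74 .176
python3 - <<'E'
from h import *
im=grab_frame('side'); cv2.imwrite('pics/s4.png',cv2.resize(im[230:440,200:420],None,fx=2.7,fy=2.7,interpolation=cv2.INTER_CUBIC))
E
```

```text
t 26.28 tcp [ 0.51   -0.3411  0.2567] tooly 99.76 tilt [ 0.002 -0.001 -1.   ] grip 0.0093 j [ 0.33  0.35  0.21  1.69 -0.08  1.1   2.3 ] F [ 0.6 -0.1 -1. ]
shift tool now [0.0004 0.0013 0.0807] turn units 0.003
shift after turn [0.0003 0.0012 0.0807]
```

View pics/s4.png

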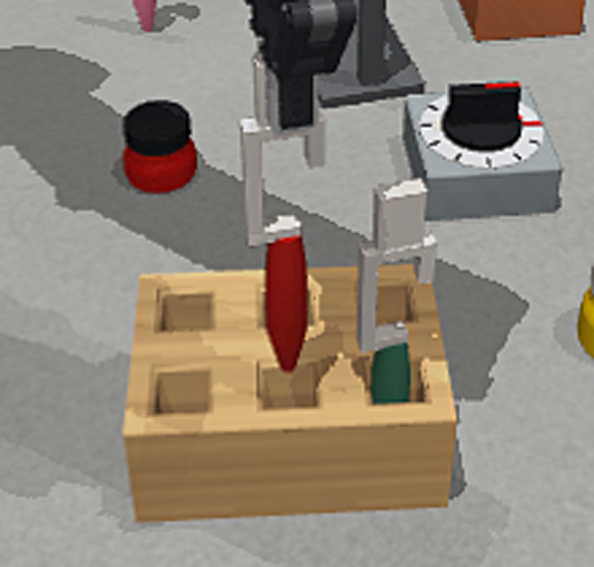

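Green sits in its hole, and red at (290,365) is right over the next one. Lowering, releasing and returning for blue.

Request:
{"method": "apply_moves", "body": {"moves": [[0,0,0,0.0003,0.0012,0.015,-1],[0,0,0,0,0,0.015,-1],[0,0,0,0,0,0.015,-1],[0,0,0,0,0,0.015,-1],[0,0,0,0,0,0.01,-1],[0,0,0,0,0,0.006,-1],[0,0,0,0,0,0.002,-1],[0,0,0,0,0,0.001,-1]]}}

```text
clock: 27.0
tcp_pos: [0.5091, -0.3399, 0.1772]
orientation: [-0.267, 3.129, -0.0]
contact_force: [-2.2, 2.0, 8.1]
grip_width: 0.0094
gripper_force: 61.1
```

Request:
{"method": "apply_moves", "body": {"moves": [[0,0,0,0,0,0,-1],[0,0,0,0,0,0,-1],[0,0,0,0,0,0.0005,-1],[0,0,0,0,0,0,0],[0,0,0,0,0,0,0],[0,0,0,0,0,0,0],[0,0,0,0,0,0,0],[0,0,0,0,0,0,0]]}}

```text
clock: 27.67
tcp_pos: [0.5086, -0.3397, 0.1754]
orientation: [0.267, -3.13, 0.0]
contact_force: [0.1, -0.1, 0.4]
grip_width: 0.0429
gripper_force: 0.0
```

Request:
{"method": "apply_moves", "body": {"moves": [[0,0,0,0,0,-0.015,0],[0,0,0,0,0,-0.025,0],[0,0,0,0,0,-0.035,0],[0,0,0,0,0,-0.035,0],[0,0,0,0,0.0345,0,0],[0,0,0,-0.01,0.0345,0,0],[0,0,0,-0.01,0.0345,0,0],[0,0,0,-0.01,0.0345,0,0]]}}

```text
clock: 28.33
tcp_pos: [0.5147, -0.1973, 0.2858]
orientation: [-0.265, 3.13, -0.0]
contact_force: [-0.1, -0.2, -0.6]
grip_width: 0.043
gripper_force: 0.0
```

Request:
{"method": "apply_moves", "body": {"moves": [[0,0,0,-0.01,0.0345,0,0],[0,0,0,-0.01,0.0345,0,0],[0,0,0,-0.01,0.0345,0,0],[0,0,0,-0.01,0.0345,0,0],[0,0,0,-0.01,0.0345,0,0],[0,0,0,-0.01,0.0345,0,0],[0,0,0,-0.01,0.0345,0,0],[0,0,0,-0.01,0.0345,0,0]]}}

```text
clock: 29.0
tcp_pos: [0.5468, 0.0887, 0.2856]
orientation: [-0.267, 3.13, 0.0]
contact_force: [0.6, -0.9, 0.7]
grip_width: 0.0426
gripper_force: 0.0
```

Request:
{"method": "apply_moves", "body": {"moves": [[0,0,0,-0.01,0.0345,0,0],[0,0,0,-0.01,0.0345,0,0],[0,0,0,-0.02,0.0345,0,0],[0,0,0,0,0,0,0],[0,0,0,0,0,0,0],[0,0,0,0,0,0,0],[0,0,0,0,0,0,0],[0,0,0,0,0,0,0]]}}

```text
clock: 29.67
tcp_pos: [0.569, 0.1939, 0.2856]
orientation: [-0.263, 3.13, -0.001]
contact_force: [0.3, -0.4, 0.2]
grip_width: 0.0425
gripper_force: 0.0
```

```bash
python3 go.py .5721 .1941 99.74 .204; python3 blk.py
```

```text
t 29.67 tcp [0.569  0.1939 0.2856] tooly 99.6 tilt [ 0.    -0.001 -1.   ] grip 0.0425 j [-0.37  0.31 -0.08  1.67  0.03  1.16  1.28] F [ 0.3 -0.4  0.2]
shift tool now [-0.0031 -0.0003  0.0816] turn units -0.023
shift after turn [-0.0031 -0.0004  0.0816]
block [ 0.5098 -0.3102 -0.0279] 179.4
[[0.451, -0.3375], [0.4526, -0.2796], [0.509, -0.3392], [0.5106, -0.2812], [0.567, -0.3408], [0.5686, -0.2828]]
```

Request:
{"method": "apply_moves", "body": {"moves": [[0,0,0,-0.0029,-0.0003,0,0],[0,0,0,0,0,0,0],[0,0,0,0,0,0,0],[0,0,0,0,0,0.025,0],[0,0,0,0,0,0.025,0],[0,0,0,0,0,0.02,0],[0,0,0,0,0,0.0113,0],[0,0,0,0,0,0,0]]}}

```text
clock: 30.38
tcp_pos: [0.5702, 0.1953, 0.2015]
orientation: [0.267, -3.126, 0.002]
contact_force: [-0.1, -0.4, 1.1]
grip_width: 0.0427
gripper_force: 0.0
```

Request:
{"method": "apply_moves", "body": {"moves": [[0,0,0,0,0,0,0],[0,0,0,0,0,0,0],[0,0,0,0,0,0,-1],[0,0,0,0,0,0,-1],[0,0,0,0,0,0,-1],[0,0,0,0,0,0,-1],[0,0,0,0,0,0,-1],[0,0,0,0,0,0,-1]]}}

```text
clock: 31.05
tcp_pos: [0.5725, 0.1959, 0.2053]
orientation: [-0.266, 3.128, 0.0]
contact_force: [0.3, -1.2, 5.8]
grip_width: 0.0093
gripper_force: 60.0
```

```bash
python3 go.py .5721 .1941 99.74 .204
```

```text
t 31.05 tcp [0.5725 0.1959 0.2053] tooly 99.73 tilt [ 0.002  0.    -1.   ] grip 0.0093 j [-0.37  0.39 -0.08  1.75  0.04  1.    1.27] F [ 0.3 -1.2  5.8]
shift tool now [ 0.0007 -0.0017  0.0013] turn units -0.002
shift after turn [ 0.0007 -0.0017  0.0013]
```

Request:
{"method": "apply_moves", "body": {"moves": [[0,0,0,0,0,-0.011,-1],[0,0,0,0,0,-0.02,-1],[0,0,0,0,0,0,-1],[0,0,0,0,0,0,-1],[0,0,0,0,0,0,-1],[0,0,0,0.01,0,0,-1],[0,0,0,0.015,0,0,-1],[0,0,0,0.02,0,0,-1]]}}

```text
clock: 31.72
tcp_pos: [0.5263, 0.188, 0.2339]
orientation: [0.266, -3.129, 0.001]
contact_force: [-0.3, -0.5, -2.0]
grip_width: 0.0094
gripper_force: 59.1
```

Request:
{"method": "apply_moves", "body": {"moves": [[0,0,0,0.025,0,0,-1],[0,0,0,0,0,0,-1],[0,0,0,0,0,0,-1],[0,0,0,0,0,-0.03,-1],[0,0,0,0,0,-0.035,-1],[0,0,0,0.009,-0.034,0,-1],[0,0,0,0.009,-0.034,0,-1],[0,0,0,0.009,-0.034,0,-1]]}}

```text
clock: 32.38
tcp_pos: [0.4937, 0.0782, 0.3005]
orientation: [-0.269, 3.129, 0.0]
contact_force: [-0.0, -0.7, -1.5]
grip_width: 0.0091
gripper_force: 59.0
```

Request:
{"method": "apply_moves", "body": {"moves": [[0,0,0,0.009,-0.034,0,-1],[0,0,0,0.009,-0.034,0,-1],[0,0,0,0.009,-0.034,0,-1],[0,0,0,0.009,-0.034,0,-1],[0,0,0,0.009,-0.034,0,-1],[0,0,0,0.009,-0.034,0,-1],[0,0,0,0.009,-0.034,0,-1],[0,0,0,0.009,-0.034,0,-1]]}}

```text
clock: 33.05
tcp_pos: [0.4682, -0.2031, 0.3]
orientation: [-0.267, 3.13, -0.0]
contact_force: [0.4, 0.9, -1.9]
grip_width: 0.0097
gripper_force: 59.0
```

Request:
{"method": "apply_moves", "body": {"moves": [[0,0,0,0.009,-0.034,0,-1],[0,0,0,0.009,-0.034,0,-1],[0,0,0,0.009,-0.025,0,-1],[0,0,0,0,0,0,-1],[0,0,0,0,0,0,-1],[0,0,0,0,0,0,-1],[0,0,0,0,0,0,-1],[0,0,0,0,0,0,-1]]}}

```text
clock: 33.72
tcp_pos: [0.4582, -0.2961, 0.3001]
orientation: [-0.271, 3.13, 0.001]
contact_force: [0.0, 1.0, -1.5]
grip_width: 0.0094
gripper_force: 59.2
```

```bash
python3 go.py .4514 -.3377 99.74 .176
```

```text
t 33.72 tcp [ 0.4582 -0.2961  0.3001] tooly 99.88 tilt [-0.     0.001 -1.   ] grip 0.0094 j [ 0.22  0.2   0.28  1.8  -0.06  1.15  2.26] F [ 0.   1.  -1.5]
shift tool now [ 0.0139 -0.0399  0.124 ] turn units 0.024
shift after turn [ 0.0138 -0.0398  0.1241]
```

Request:
{"method": "apply_moves", "body": {"moves": [[0,0,0,0.0069,-0.02,0,-1],[0,0,0,0.0069,-0.02,0,-1],[0,0,0,0,0,0.025,-1],[0,0,0,0,0,0.02,-1],[0,0,0,0,0,0,-1],[0,0,0,0,0,0,-1],[0,0,0,0,0,0,-1],[0,0,0,0,0,0,-1]]}}

```text
clock: 34.38
tcp_pos: [0.4518, -0.3392, 0.2567]
orientation: [-0.268, 3.128, -0.002]
contact_force: [0.1, 0.1, -1.5]
grip_width: 0.0093
gripper_force: 59.3
```

```bash
python3 go.py .4514 -.3377 99.74 .176
```

```text
t 34.38 tcp [ 0.4518 -0.3392  0.2567] tooly 99.8 tilt [ 0.002 -0.001 -1.   ] grip 0.0093 j [ 0.29  0.27  0.3   1.81 -0.09  1.07  2.36] F [ 0.1  0.1 -1.5]
shift tool now [0.0003 0.0017 0.0807] turn units 0.011
shift after turn [0.0002 0.0016 0.0807]
```

Request:
{"method": "apply_moves", "body": {"moves": [[0,0,0,0.0002,0.0016,0.015,-1],[0,0,0,0,0,0.015,-1],[0,0,0,0,0,0.015,-1],[0,0,0,0,0,0.015,-1],[0,0,0,0,0,0.01,-1],[0,0,0,0,0,0.006,-1],[0,0,0,0,0,0.002,-1],[0,0,0,0,0,0.001,-1]]}}

```text
clock: 35.05
tcp_pos: [0.4508, -0.338, 0.1774]
orientation: [-0.267, 3.129, -0.001]
contact_force: [-1.8, 2.1, 8.6]
grip_width: 0.0089
gripper_force: 60.8
```

Request:
{"method": "apply_moves", "body": {"moves": [[0,0,0,0,0,0,-1],[0,0,0,0,0,0,-1],[0,0,0,0,0,0.0005,-1],[0,0,0,0,0,0,0],[0,0,0,0,0,0,0],[0,0,0,0,0,0,0],[0,0,0,0,0,0,0],[0,0,0,0,0,0,0]]}}

```text
clock: 35.72
tcp_pos: [0.4504, -0.3377, 0.1757]
orientation: [-0.267, 3.13, -0.0]
contact_force: [-0.2, -0.3, 0.7]
grip_width: 0.0427
gripper_force: 0.0
```

Request:
{"method": "apply_moves", "body": {"moves": [[0,0,0,0,0,-0.015,0],[0,0,0,0,0,-0.025,0],[0,0,0,0,0,-0.035,0],[0,0,0,0,0,-0.035,0],[0,0,0,0,0.035,0,0],[0,0,0,-0.014,0.035,0,0],[0,0,0,-0.014,0.035,0,0],[0,0,0,-0.014,0.035,0,0]]}}

```text
clock: 36.38
tcp_pos: [0.468, -0.1913, 0.2861]
orientation: [-0.265, 3.129, -0.0]
contact_force: [0.5, 0.4, -0.6]
grip_width: 0.0425
gripper_force: 0.0
```

Request:
{"method": "apply_moves", "body": {"moves": [[0,0,0,-0.014,0.035,0,0],[0,0,0,-0.014,0.035,0,0],[0,0,0,-0.014,0.035,0,0],[0,0,0,-0.014,0.035,0,0],[0,0,0,-0.014,0.035,0,0],[0,0,0,-0.014,0.035,0,0],[0,0,0,-0.014,0.035,0,0],[0,0,0,-0.014,0.035,0,0]]}}

```text
clock: 37.05
tcp_pos: [0.5311, 0.1041, 0.2858]
orientation: [-0.267, 3.13, 0.0]
contact_force: [1.4, -1.3, 1.1]
grip_width: 0.0423
gripper_force: 0.0
```

Request:
{"method": "apply_moves", "body": {"moves": [[0,0,0,-0.014,0.035,0,0],[0,0,0,-0.014,0.035,0,0],[0,0,0,-0.014,0.035,0,0],[0,0,0,-0.01,0.035,0,0],[0,0,0,0,0,0,0],[0,0,0,0,0,0,0],[0,0,0,0,0,0,0],[0,0,0,0,0,0,0]]}}

```text
clock: 37.72
tcp_pos: [0.5588, 0.2473, 0.2856]
orientation: [0.263, -3.13, 0.002]
contact_force: [-0.1, -0.5, -0.0]
grip_width: 0.0427
gripper_force: 0.0
```

```bash
python3 go.py .5622 .2527 99.74 .204; python3 blk.py
```

```text
t 37.72 tcp [0.5588 0.2473 0.2856] tooly 99.62 tilt [-0.    -0.001 -1.   ] grip 0.0427 j [-0.47  0.33 -0.07  1.65  0.02  1.17  1.2 ] F [-0.1 -0.5 -0. ]
shift tool now [-0.0042  0.0049  0.0816] turn units -0.021
shift after turn [-0.0042  0.0048  0.0816]
block [ 0.51   -0.3095 -0.0405] 182.3
[[0.4509, -0.3361], [0.4532, -0.2782], [0.5088, -0.3385], [0.5112, -0.2805], [0.5668, -0.3408], [0.5691, -0.2829]]
```

Request:
{"method": "apply_moves", "body": {"moves": [[0,0,0,-0.0038,0.004,0,0],[0,0,0,0,0,0,0],[0,0,0,0,0,0,0],[0,0,0,0,0,0.025,0],[0,0,0,0,0,0.025,0],[0,0,0,0,0,0.02,0],[0,0,0,0,0,0.0113,0],[0,0,0,0,0,0,0]]}}

```text
clock: 38.43
tcp_pos: [0.5602, 0.2527, 0.2017]
orientation: [0.266, -3.126, 0.003]
contact_force: [-0.7, -0.3, 0.9]
grip_width: 0.0426
gripper_force: 0.0
```

Request:
{"method": "apply_moves", "body": {"moves": [[0,0,0,0,0,0,0],[0,0,0,0,0,0,0],[0,0,0,0,0,0,-1],[0,0,0,0,0,0,-1],[0,0,0,0,0,0,-1],[0,0,0,0,0,0,-1],[0,0,0,0,0,0,-1],[0,0,0,0,0,0,-1]]}}

```text
clock: 39.1
tcp_pos: [0.5623, 0.2538, 0.2056]
orientation: [-0.266, 3.128, 0.001]
contact_force: [-0.5, -1.2, 7.1]
grip_width: 0.0094
gripper_force: 60.3
```

```bash
python3 go.py .5622 .2527 99.74 .204
```

```text
t 39.1 tcp [0.5623 0.2538 0.2056] tooly 99.73 tilt [ 0.002  0.001 -1.   ] grip 0.0094 j [-0.47  0.41 -0.07  1.72  0.03  1.01  1.19] F [-0.5 -1.2  7.1]
shift tool now [ 0.0003 -0.0011  0.0016] turn units -0.001
shift after turn [ 0.0003 -0.0011  0.0016]
```

Request:
{"method": "apply_moves", "body": {"moves": [[0,0,0,0,0,-0.011,-1],[0,0,0,0,0,-0.02,-1],[0,0,0,0,0,0,-1],[0,0,0,0,0,0,-1],[0,0,0,0,0,0,-1],[0,0,0,0.01,0,0,-1],[0,0,0,0.015,0,0,-1],[0,0,0,0.02,0,0,-1]]}}

```text
clock: 39.77
tcp_pos: [0.5163, 0.2456, 0.2341]
orientation: [0.266, -3.129, 0.001]
contact_force: [0.3, 0.9, -1.7]
grip_width: 0.0094
gripper_force: 59.1
```

Request:
{"method": "apply_moves", "body": {"moves": [[0,0,0,0.025,0,0,-1],[0,0,0,0,0,0,-1],[0,0,0,0,0,0,-1],[0,0,0,0,0,-0.03,-1],[0,0,0,0,0,-0.035,-1],[0,0,0,0.007,-0.035,0,-1],[0,0,0,0.007,-0.035,0,-1],[0,0,0,0,-0.035,0,-1]]}}

```text
clock: 40.43
tcp_pos: [0.4961, 0.1351, 0.3007]
orientation: [-0.27, 3.13, 0.0]
contact_force: [0.9, -0.4, -1.4]
grip_width: 0.0091
gripper_force: 59.3
```

Request:
{"method": "apply_moves", "body": {"moves": [[0,0,0,0,-0.035,0,-1],[0,0,0,0,-0.035,0,-1],[0,0,0,0,-0.035,0,-1],[0,0,0,0,-0.035,0,-1],[0,0,0,0,-0.035,0,-1],[0,0,0,0,-0.035,0,-1],[0,0,0,0,-0.035,0,-1],[0,0,0,0,-0.035,0,-1]]}}

```text
clock: 41.1
tcp_pos: [0.5442, -0.142, 0.3]
orientation: [0.266, -3.13, 0.0]
contact_force: [0.1, 0.6, -1.2]
grip_width: 0.0095
gripper_force: 59.3
```

Request:
{"method": "apply_moves", "body": {"moves": [[0,0,0,0,-0.035,0,-1],[0,0,0,0,-0.035,0,-1],[0,0,0,0,-0.035,0,-1],[0,0,0,0,-0.02,0,-1],[0,0,0,0,0,0,-1],[0,0,0,0,0,0,-1],[0,0,0,0,0,0,-1],[0,0,0,0,0,0,-1]]}}

```text
clock: 41.77
tcp_pos: [0.5655, -0.2614, 0.3001]
orientation: [0.27, -3.13, -0.002]
contact_force: [0.2, 0.3, -1.9]
grip_width: 0.0093
gripper_force: 59.3
```

```bash
python3 go.py .569 -.2832 99.74 .176
```

```text
t 41.77 tcp [ 0.5655 -0.2614  0.3001] tooly 99.88 tilt [-0.     0.001 -1.   ] grip 0.0093 j [ 0.15  0.34  0.24  1.62 -0.09  1.2   2.15] F [ 0.2  0.3 -1.9]
shift tool now [ 0.0003 -0.0222  0.124 ] turn units 0.023
shift after turn [ 0.0003 -0.022   0.1241]
```

Request:
{"method": "apply_moves", "body": {"moves": [[0,0,0,0.0003,-0.0222,0,-1],[0,0,0,0,0,0,-1],[0,0,0,0,0,0.025,-1],[0,0,0,0,0,0.02,-1],[0,0,0,0,0,0,-1],[0,0,0,0,0,0,-1],[0,0,0,0,0,0,-1],[0,0,0,0,0,0,-1]]}}

```text
clock: 42.43
tcp_pos: [0.5696, -0.2851, 0.2572]
orientation: [-0.268, 3.128, -0.002]
contact_force: [-0.4, -0.0, -2.2]
grip_width: 0.0092
gripper_force: 59.3
```

```bash
python3 go.py .569 -.2832 99.74 .176
python3 - <<'E'
from h import *
im=grab_frame('side'); cv2.imwrite('pics/s5.png',cv2.resize(im[200:440,200:420],None,fx=2.5,fy=2.5,interpolation=cv2.INTER_CUBIC))
E
```

```text
t 42.43 tcp [ 0.5696 -0.2851  0.2572] tooly 99.78 tilt [ 0.003 -0.001 -1.   ] grip 0.0092 j [ 0.19  0.4   0.24  1.64 -0.1   1.12  2.2 ] F [-0.4 -0.  -2.2]
shift tool now [0.0004 0.0021 0.0812] turn units 0.007
shift after turn [0.0003 0.002  0.0812]
```

View pics/s5.png

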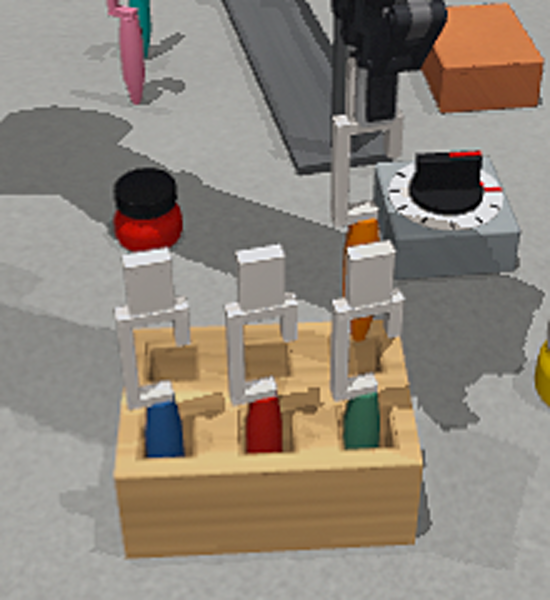

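Blue, red and green are seated, and orange is over its hole. Lowering it, then fetching yellow with a narrower opening because the post is close.

Request:
{"method": "apply_moves", "body": {"moves": [[0,0,0,0.0003,0.002,0.015,-1],[0,0,0,0,0,0.015,-1],[0,0,0,0,0,0.015,-1],[0,0,0,0,0,0.015,-1],[0,0,0,0,0,0.01,-1],[0,0,0,0,0,0.006,-1],[0,0,0,0,0,0.002,-1],[0,0,0,0,0,0.001,-1]]}}

```text
clock: 43.15
tcp_pos: [0.5685, -0.2834, 0.1776]
orientation: [-0.267, 3.129, -0.0]
contact_force: [-1.8, 1.2, 8.4]
grip_width: 0.0093
gripper_force: 60.8
```

Request:
{"method": "apply_moves", "body": {"moves": [[0,0,0,0,0,0,-1],[0,0,0,0,0,0,-1],[0,0,0,0,0,0.0005,-1],[0,0,0,0,0,0,-0.3],[0,0,0,0,0,0,-0.3],[0,0,0,0,0,0,-0.3],[0,0,0,0,0,0,-0.3],[0,0,0,0,0,0,-0.3]]}}

```text
clock: 43.82
tcp_pos: [0.5681, -0.2832, 0.1758]
orientation: [-0.267, 3.13, -0.0]
contact_force: [-0.0, -0.4, 0.5]
grip_width: 0.0299
gripper_force: 0.0
```

Request:
{"method": "apply_moves", "body": {"moves": [[0,0,0,0,0,-0.015,-0.3],[0,0,0,0,0,-0.025,-0.3],[0,0,0,0,0,-0.035,-0.3],[0,0,0,0,0,-0.035,-0.4],[0,0,0,0,0.035,0,-0.4],[0,0,0,-0.005,0.035,0,-0.4],[0,0,0,-0.005,0.035,0,-0.4],[0,0,0,-0.005,0.035,0,-0.4]]}}

```text
clock: 44.48
tcp_pos: [0.5588, -0.1413, 0.2862]
orientation: [-0.266, 3.13, -0.0]
contact_force: [0.3, 1.3, -0.2]
grip_width: 0.0257
gripper_force: 0.0
```

Request:
{"method": "apply_moves", "body": {"moves": [[0,0,0,-0.005,0.035,0,-0.4],[0,0,0,-0.005,0.035,0,-0.4],[0,0,0,-0.005,0.035,0,-0.4],[0,0,0,-0.005,0.035,0,-0.4],[0,0,0,-0.005,0.035,0,-0.4],[0,0,0,-0.005,0.035,0,-0.4],[0,0,0,-0.005,0.035,0,-0.4],[0,0,0,-0.005,0.035,0,-0.4]]}}

```text
clock: 45.15
tcp_pos: [0.5508, 0.1417, 0.286]
orientation: [-0.267, 3.13, 0.0]
contact_force: [0.4, -0.0, -0.1]
grip_width: 0.026
gripper_force: 0.0
```

Request:
{"method": "apply_moves", "body": {"moves": [[0,0,0,-0.005,0.035,0,-0.4],[0,0,0,-0.005,0.035,0,-0.4],[0,0,0,-0.005,0.035,0,-0.4],[0,0,0,-0.005,0.035,0,-0.4],[0,0,0,-0.005,0.035,0,-0.4],[0,0,0,0,0,0,-0.4],[0,0,0,0,0,0,-0.4],[0,0,0,0,0,0,-0.4]]}}

```text
clock: 45.82
tcp_pos: [0.5463, 0.3161, 0.2856]
orientation: [0.267, -3.13, 0.002]
contact_force: [0.8, -1.0, -0.9]
grip_width: 0.0262
gripper_force: 0.0
```

```bash
python3 go.py .5496 .3236 99.74 .204; python3 blk.py
```

```text
t 45.82 tcp [0.5463 0.3161 0.2856] tooly 99.74 tilt [-0.    -0.001 -1.   ] grip 0.0262 j [-0.6   0.36 -0.03  1.6   0.01  1.18  1.11] F [ 0.8 -1.  -0.9]
shift tool now [-0.0046  0.0069  0.0816] turn units 0.0
shift after turn [-0.0046  0.0068  0.0816]
block [ 0.5098 -0.3092 -0.0329] 169.2
[[0.4509, -0.3363], [0.4528, -0.2783], [0.5088, -0.3382], [0.5107, -0.2802], [0.5668, -0.3401], [0.5687, -0.2821]]
```

Request:
{"method": "apply_moves", "body": {"moves": [[0,0,0,-0.0043,0.006,0,-0.4],[0,0,0,0,0,0,-0.4],[0,0,0,0,0,0,-0.4],[0,0,0,0,0,0.02,-0.4],[0,0,0,0,0,0,-0.4],[0,0,0,0,0,0,-0.4],[0,0,0,0,0,0,-0.4],[0,0,0,0,0,0,-0.4]]}}

```text
clock: 46.53
tcp_pos: [0.5497, 0.3235, 0.2668]
orientation: [-0.266, 3.129, 0.001]
contact_force: [0.1, -0.4, 0.0]
grip_width: 0.0256
gripper_force: 0.0
```

```bash
python3 go.py .5496 .3236 99.74 .204
```

```text
t 46.53 tcp [0.5497 0.3235 0.2668] tooly 99.73 tilt [ 0.001  0.001 -1.   ] grip 0.0256 j [-0.6   0.39 -0.04  1.61  0.01  1.15  1.1 ] F [ 0.1 -0.4  0. ]
shift tool now [0.0002 0.0001 0.0628] turn units -0.001
shift after turn [0.0001 0.0001 0.0628]
```

Request:
{"method": "apply_moves", "body": {"moves": [[0,0,0,0,0,0.02,-0.4],[0,0,0,0,0,0.02,-0.4],[0,0,0,0,0,0.014,-0.4],[0,0,0,0,0,0.007,-0.4],[0,0,0,0,0,0,-0.4],[0,0,0,0,0,0,-0.4],[0,0,0,0,0,0,-1],[0,0,0,0,0,0,-1]]}}

```text
clock: 47.2
tcp_pos: [0.5501, 0.3239, 0.2064]
orientation: [-0.267, 3.128, 0.002]
contact_force: [0.5, 0.3, 1.0]
grip_width: 0.0089
gripper_force: 59.3
```

Request:
{"method": "apply_moves", "body": {"moves": [[0,0,0,0,0,0,-1],[0,0,0,0,0,0,-1],[0,0,0,0,0,0,-1],[0,0,0,0,0,0,-1],[0,0,0,0,0,0,-1],[0,0,0,0,0,0,-1],[0,0,0,0,0,0,-1],[0,0,0,0,0,0,-1]]}}

```text
clock: 47.87
tcp_pos: [0.5501, 0.3239, 0.2063]
orientation: [-0.267, 3.128, 0.002]
contact_force: [-0.4, -0.2, 6.7]
grip_width: 0.0091
gripper_force: 60.0
```

```bash
python3 go.py .5496 .3236 99.74 .204
```

```text
t 47.87 tcp [0.5501 0.3239 0.2063] tooly 99.74 tilt [ 0.002  0.001 -1.   ] grip 0.0091 j [-0.6   0.44 -0.04  1.67  0.02  1.03  1.09] F [-0.4 -0.2  6.7]
shift tool now [ 0.0006 -0.0002  0.0023] turn units 0.0
shift after turn [ 0.0006 -0.0002  0.0023]
```

Request:
{"method": "apply_moves", "body": {"moves": [[0,0,0,0,0,-0.011,-1],[0,0,0,0,0,-0.02,-1],[0,0,0,0,0,0,-1],[0,0,0,0,0,0,-1],[0,0,0,0,0,0,-1],[0,0,0,0.01,0,0,-1],[0,0,0,0.015,0,0,-1],[0,0,0,0.02,0,0,-1]]}}

```text
clock: 48.53
tcp_pos: [0.5041, 0.3151, 0.2346]
orientation: [0.266, -3.129, 0.002]
contact_force: [0.2, -0.3, -0.8]
grip_width: 0.0092
gripper_force: 58.9
```

Request:
{"method": "apply_moves", "body": {"moves": [[0,0,0,0.025,0,0,-1],[0,0,0,0,0,0,-1],[0,0,0,0,0,0,-1],[0,0,0,0,0,-0.03,-1],[0,0,0,0,0,-0.035,-1],[0,0,0,0.004,-0.034,0,-1],[0,0,0,0.004,-0.034,0,-1],[0,0,0,0.004,-0.034,0,-1]]}}

```text
clock: 49.2
tcp_pos: [0.4862, 0.2081, 0.3011]
orientation: [-0.268, 3.129, 0.0]
contact_force: [1.2, -0.0, -2.2]
grip_width: 0.0094
gripper_force: 59.0
```

Request:
{"method": "apply_moves", "body": {"moves": [[0,0,0,0.004,-0.034,0,-1],[0,0,0,0.004,-0.034,0,-1],[0,0,0,0.004,-0.034,0,-1],[0,0,0,0.004,-0.034,0,-1],[0,0,0,0.004,-0.034,0,-1],[0,0,0,0.004,-0.034,0,-1],[0,0,0,0.004,-0.034,0,-1],[0,0,0,0.004,-0.034,0,-1]]}}

```text
clock: 49.87
tcp_pos: [0.5002, -0.0665, 0.3007]
orientation: [0.266, -3.13, 0.0]
contact_force: [0.1, 0.8, -0.8]
grip_width: 0.0089
gripper_force: 59.0
```

Request:
{"method": "apply_moves", "body": {"moves": [[0,0,0,0.008,-0.034,0,-1],[0,0,0,0.008,-0.034,0,-1],[0,0,0,0.006,-0.034,0,-1],[0,0,0,0.004,-0.034,0,-1],[0,0,0,0,-0.034,0,-1],[0,0,0,0,0,0,-1],[0,0,0,0,0,0,-1],[0,0,0,0,0,0,-1]]}}

```text
clock: 50.53
tcp_pos: [0.5035, -0.2361, 0.3003]
orientation: [0.266, -3.129, -0.001]
contact_force: [0.6, 0.5, -2.3]
grip_width: 0.0086
gripper_force: 59.3
```

```bash
python3 go.py .5114 -.2811 99.74 .176
python3 - <<'E'
from h import *
im=grab_frame('top'); cv2.imwrite('pics/t6.png',im); b=cv2.imread('pics/last.png')
print(cv2.absdiff(im,b)[260:370,485:540].mean())
E
```

```text
t 50.53 tcp [ 0.5035 -0.2361  0.3003] tooly 99.73 tilt [-0.001  0.001 -1.   ] grip 0.0086 j [ 0.05  0.22  0.34  1.78 -0.08  1.16  2.15] F [ 0.6  0.5 -2.3]
shift tool now [-0.0003 -0.0458  0.1243] turn units -0.002
shift after turn [-0.0002 -0.0457  0.1243]
72.49465564738291
```

Request:
{"method": "apply_moves", "body": {"moves": [[0,0,0,0,-0.023,0,-1],[0,0,0,0,-0.022,0,-1],[0,0,0,0,0,0,-1],[0,0,0,0,0,0.025,-1],[0,0,0,0,0,0.02,-1],[0,0,0,0,0,0,-1],[0,0,0,0,0,0,-1],[0,0,0,0,0,0,-1]]}}

```text
clock: 51.25
tcp_pos: [0.5119, -0.2801, 0.257]
orientation: [-0.269, 3.129, -0.001]
contact_force: [-0.9, -0.6, -0.7]
grip_width: 0.0089
gripper_force: 59.4
```

```bash
python3 go.py .5114 -.2811 99.74 .176
python3 - <<'E'
from h import *
im=grab_frame('side'); cv2.imwrite('pics/s6.png',cv2.resize(im[200:440,200:420],None,fx=2.5,fy=2.5,interpolation=cv2.INTER_CUBIC))
E
```

```text
t 51.25 tcp [ 0.5119 -0.2801  0.257 ] tooly 99.82 tilt [ 0.001 -0.    -1.   ] grip 0.0089 j [ 0.11  0.31  0.35  1.77 -0.12  1.08  2.25] F [-0.9 -0.6 -0.7]
shift tool now [ 0.0007 -0.0008  0.081 ] turn units 0.014
shift after turn [ 0.0006 -0.0009  0.081 ]
```

View pics/s6.png

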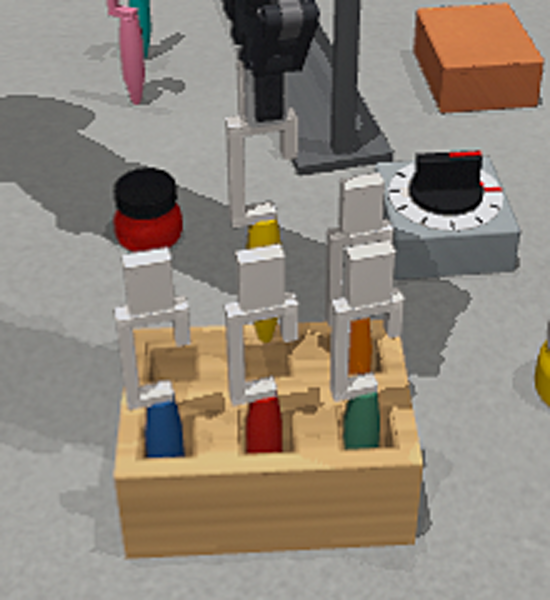

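Orange is seated, and yellow at (265,335) is over its hole.

Request:
{"method": "apply_moves", "body": {"moves": [[0,0,0,0.0006,-0.0009,0.015,-1],[0,0,0,0,0,0.015,-1],[0,0,0,0,0,0.015,-1],[0,0,0,0,0,0.015,-1],[0,0,0,0,0,0.01,-1],[0,0,0,0,0,0.006,-1],[0,0,0,0,0,0.002,-1],[0,0,0,0,0,0.001,-1]]}}

```text
clock: 51.97
tcp_pos: [0.5114, -0.282, 0.1784]
orientation: [-0.267, 3.129, -0.0]
contact_force: [-2.7, 1.6, 10.1]
grip_width: 0.0092
gripper_force: 61.1
```

Request:
{"method": "apply_moves", "body": {"moves": [[0,0,0,0,0,0,-1],[0,0,0,0,0,0,-1],[0,0,0,0,0,0,-1],[0,0,0,0,0,0,-0.3],[0,0,0,0,0,0,-0.3],[0,0,0,0,0,0,-0.3],[0,0,0,0,0,0,-0.3],[0,0,0,0,0,0,-0.3]]}}

```text
clock: 52.63
tcp_pos: [0.5107, -0.2818, 0.1769]
orientation: [-0.267, 3.13, -0.0]
contact_force: [0.3, 0.5, -0.5]
grip_width: 0.03
gripper_force: 0.0
```

Request:
{"method": "apply_moves", "body": {"moves": [[0,0,0,0,0,-0.015,-0.3],[0,0,0,0,0,-0.025,-0.3],[0,0,0,0,0,-0.035,-0.3],[0,0,0,0,0,-0.035,-0.3],[0,0,0,0,0,-0.035,-0.3],[0,0,0,0,0.035,0,-0.3],[0,0,0,0,0.035,0,-0.3],[0,0,0,0,0.035,0,-0.3]]}}

```text
clock: 53.3
tcp_pos: [0.4927, -0.1776, 0.3225]
orientation: [-0.264, 3.129, -0.001]
contact_force: [-0.2, 0.1, 0.2]
grip_width: 0.03
gripper_force: 0.0
```

Request:
{"method": "apply_moves", "body": {"moves": [[0,0,0,0,0.035,0,-0.3],[0,0,0,0,0.035,0,-0.3],[0,0,0,0,0.035,0,-0.3],[0,0,0,0,0.035,0,-0.3],[0,0,0,0,0,0,-0.3],[0,0,0,0,0,0,-0.3],[0,0,0,0,0,0,-0.3],[0,0,0,0,0,0,-0.3]]}}

```text
clock: 53.97
tcp_pos: [0.4693, -0.0417, 0.3219]
orientation: [-0.263, 3.131, -0.001]
contact_force: [0.3, -0.3, -0.2]
grip_width: 0.0301
gripper_force: 0.0
```

```bash
python3 go.py
python3 - <<'E'
from h import *
im=grab_frame('side')[180:440,180:440]; t=grab_frame('top')[160:380,330:550]
cv2.imwrite('pics/s7.png',np.hstack([cv2.resize(im,(400,400),interpolation=cv2.INTER_CUBIC),cv2.resize(t,(400,400),interpolation=cv2.INTER_CUBIC)]))
E
```

```text
t 53.97 tcp [ 0.4693 -0.0417  0.3219] tooly 99.62 tilt [ 0. -0. -1.] grip 0.0301 j [-0.22  0.05  0.18  1.91 -0.01  1.18  1.71] F [ 0.3 -0.3 -0.2]
```

View pics/s7.png

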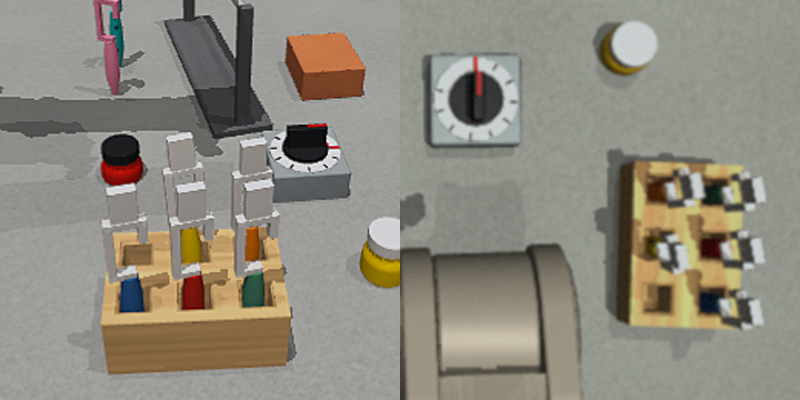

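All five jigs are down in separate holes, the bar is empty, the knob is on zero, and the jars and brick look untouched.

```bash
python3 -c "
from bench import order; print(order.hand_in())"
```

```text
the job is handed in; nothing more can be done
None
```

I turned the timer's knob to zero first, then put all five jigs nose-down in separate holes of the packing block, left the jars and brick alone, and handed the job in at about 54 s; the hand-in returned no verdict.

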